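# Mix a sample, load it and hold the photometer's shutter slide at its mark

### The arm

A 7-joint arm with a two-finger parallel gripper is mounted at the origin on the work surface. World frame = base frame: x ahead of the robot, y to its left, z up, the work surface at z = 0. Lengths are in m, angles in rad, forces in N, time in s.
With the tool pointing down it reaches from about 0.425 to 0.975 m from the base axis. Payload 16.7 kg.
Tool frame: the origin (TCP) lies at the very end of the fingers, on their centre line; the grasp point (between the pads) lies 19 mm behind it; z points along the fingers, y is the line along which they close (so a half turn about z gives the same grasp; the last joint's range is limited). The gripper opens to 85 mm and grips with 20 to 120 N. Pads are 22 mm wide; open, the fingers measure 114 mm over their backs; the gripper's body (76 mm by 85 mm) begins 54 mm behind the grasp point. The pads swing forward as they close: fully open they stand 13 mm farther back than shut.
Start: joints at [1.006, 0.426, 0.074, 1.606, -0.034, 1.111, -0.067], TCP at [0.272, -0.618, 0.196] pointing down, gripper open.
Joint ranges: [-2.85, 2.85], [-0.5, 2.14], [-1.23, 1.37], [0.21, 2.46], [-1.02, 4.16], [0.16, 2.05], [-2.73, 2.73]. Speed limits (rad/s): [1.89, 1.89, 2.39, 2.39, 3.01, 3.01, 3.01].

### API

Orientations are given as a unit quaternion [x, y, z, w].
In Python, from plant import r gives the robot as it stands.
- The arm moves only by the tool jog_arm, never from a script. Its argument "increments" is a list of rows, each an object with "offset": the shift along the tool's x, y, z scaled (see below), a list of three; "rotation": the turn, a rotation vector about the tool's x, y, z scaled (see below), a list of three. In form: [{"offset": [x, y, z], "rotation": [rx, ry, rz]}, ...]. A call has exactly 5 rows; each row is the pose to reach, as a shift and turn from the pose commanded when the call began, along the tool's axes at that moment; what a row does not reach only later rows make up. The controller multiplies each number of a shift by 0.4 m and each number of a turn by 90 degrees. A row lasts 1/12 s, in which the tool goes at most 41.7 mm and 7.16 degrees, less where a joint would pass 70% of its speed; a pose out of reach is approached as far as the arm can. A call with a number of a shift or a turn outside -1 to 1 is refused whole. A call with a gripper value outside its range is refused whole. "grip" is the gripper's target within -1 to 1 (fully open at 1, half-way at 0, shut at -1), set as the call begins (left out, the last holds). The fingers move at their own pace and stop on an object; "newtons" is the grip in N (left out, the last holds). Time passes only in rows, so rows that repeat a pose let the fingers close, or fill a call up. It gives the time, the measured TCP pose, the force, the opening and the grip force at its end, in the units of the state.
- r.observe(): the state, without advancing time (a new reading comes with each control period).
- r.camera(name): name is "scene" or "top" or "wrist"; returns a dict with "image" (384x512x3 uint8, red, green, blue), "fov_y" (degrees; the focal length in pixels is half the picture's height over the tangent of half this angle, whatever the lens; pixels are square), "cx", "cy" (the principal point, pixels), "xyz" and "orientation" of the camera in the world; the wrist camera has in their place "hand_eye" (4x4, takes a point from camera to tool coordinates, whose origin is the TCP and whose axes are the flange's). Camera axes: x right, y down, z forward; pixel columns grow to the right and rows downward; lengths in m; the calibration is good to about 2 mm. A picture is of the moment at which its call begins: read the wrist's pose just before it. There is no depth.
- r.hand_in(): hands the job in; it is judged then, once.
The state is a dict: "t": time; "joints": joint angles; "joint_vel": joint speeds; "tau": joint torques, N m; "tool_pos": TCP position; "orientation": TCP orientation; "wrist_force": force on the tool from outside, world axes, zero at the start; "ft_torque": the same for the moment, N m; "width": finger opening in m; "gripper_force": force on a finger pad.
Only numpy, scipy, OpenCV 4.12 (cv2) and the standard library are available. Lean on these libraries where they do the work, as an engineer would, in place of code of your own. Each camera call takes 0.05 s, during which the arm holds its last target. There are 200 camera calls.

### The job

Pick up the small bottle with the ball stopper, mix the sample by turning it over until the stopper points steeply downwards and back again, and lower it upright into the round well on top of the photometer without dropping it; let go of it. Then pull the photometer's spring-loaded slide out by its upright knob until its pointer bar is level with the two upright mark fins, and finish while still holding it there (it springs back if let go). Leave the other labware where it is.

Things in the scene. Friction and masses are not known exactly. Their poses are not given: they have to be found in the camera images.
- bottle_mid (a point): the sample bottle: brown glass, cylinder 50 mm in diameter up to 78 mm, then a shoulder and neck (24 mm wide), white ball stopper, 127 mm high in all, 0.11 to 0.21 kg. The point lies on its axis 50 mm above its underside; z points along the axis to the stopper. Starts upright on the bench. The stopper stays in.
- well (a point): centre of the floor of the round well in the photometer's top: 58 mm in diameter, 16 mm deep, chamfered, its floor 74 mm above the bench. A bottle standing in it has its bottle_mid point 50 mm above this point. Axes as the photometer: x from its front (slide side) to its back, y to the left, z up.
- knob (a point): the slide's upright black knob: a cylinder 26 mm in diameter from 60 to 104 mm above the bench; the point lies on its axis 82 mm above the bench. With the slide home it is 58 mm before the housing's front face. A thin steel pointer bar, 78 mm long across the slide and 40 mm above the bench, lies under the knob's axis. Axes as the photometer; pulling moves it along -x.
- mark_line (a point): the mark: midway between two white plastic fins 3 mm thick, 52 mm high over the bench and 50 mm to either side of the slide's path, at the height of the knob point. Axes as the photometer. The slide is at the mark when the knob point coincides with this point along x.
- shutter (a joint): how far the slide is pulled out, in m: 0 home, 0.075 at its end stop. A spring pulls it home with about 4 N at 0 and 9 N at 0.06.
- photometer: the white instrument. Origin on the bench, in the middle of the housing's front face. Housing: x 0 to 130 mm, y -90 to 90, 90 high, the well in the middle of its top. In front of it (x -145 to 0, y -60 to 60) a grey deck 22 mm high with two guide rails 32 mm high.
There are look-alikes about, which are no part of the job. Of the things like the part that bears bottle_mid, leave any that is yellow; of the rest the larger one is meant.

How it is judged:
On the way, in this order (a step that is already met when the one before it is completed fails the run):
1. the bottle, lifted off the bench, is turned over at least two thirds of the way (its stopper 30 degrees or more below level) (angle between bottle_mid's own z axis and vertical above 2.1 rad and height (world z) of bottle_mid above 0.1 m), for 0.2 s.
2. the bottle stands upright in the well, let go (distance between bottle_mid and well below 0.054 m and horizontal distance between bottle_mid and well below 0.008 m and angle between bottle_mid's own z axis and vertical below 0.1 rad and contact force between the fingers and bottle below 0.1 N), for 0.2 s.
At the end, for the whole second after the job is handed in: the slide is held still by the fingers with its pointer within 5 mm of the mark, and the bottle stands upright on the floor of the well (within 8 mm of its centre, 0.1 rad), untouched (x of knob in the frame of mark_line between -0.005 and 0.005 m and velocity of joint shutter between -0.01 and 0.01 m/s and contact force between the fingers and shutter above 2 N and distance between bottle_mid and well below 0.054 m and horizontal distance between bottle_mid and well below 0.008 m and angle between bottle_mid's own z axis and vertical below 0.1 rad and contact force between the arm and bottle below 0.1 N); the arm keeps its last pose, push and grip.
It fails at once if the bottle is dropped or thrown (moves faster than 0.5 m/s while not held) (linear speed of bottle above 0.5 m/s and contact force between the fingers and bottle below 0.1 N).
It fails at once if other labware is pushed more than 25 mm (distance of any of beaker, flask, dish, reagent_a, reagent_b, jar, notebook from where it was at the start of the episode above 0.025 m).
It also fails if it takes over 67 s, if anything falls off the work surface, if the arm or the gripper's body presses on something with over 40 N, if the wrist force passes 120 N, or if a joint passes its speed limit or range.

## Working session

There is one attempt and no reset: what is moved stays moved. The work goes in short steps, Python scripts to look and compute and a tool call to move; the robot and the scene stay as the last step left them, time stands still between calls to the robot, and variables do not carry over. Pictures are saved under pics/ and viewed, at most 10 in all, crops included, and the job is handed in when it is done.

Besides the shell and the picture viewer there is one more tool, called after "Request:" as name([rows], argument=value, ...), one row to a line, values as JSON. jog_arm: Moves the arm, as the interface text tells. Its arguments: {"type":"object","properties":{"increments":{"type":"array"},"grip":{"type":"number"},"newtons":{"type":"number"}},"required":["increments"]}

```bash
ls; mkdir -p pics; python3 - <<'E'
from plant import r
import cv2, json
o=r.observe(); print({k:(o[k] if not hasattr(o[k],'tolist') else o[k].tolist()) for k in o})
for n in ("scene","top"):
    c=r.camera(n); cv2.imwrite(f"pics/{n}0.png",c["image"][:,:,::-1])
    print(n,{k:v for k,v in c.items() if k!="image"})
a=cv2.imread("pics/scene0.png");b=cv2.imread("pics/top0.png")
cv2.imwrite("pics/s0.png",cv2.resize(a,(800,600)));cv2.imwrite("pics/t0.png",cv2.resize(b,(800,600)))
E
```

```text
pics
{'t': 0.0, 'joints': [1.0064934385739617, 0.42674843175592464, 0.07384819802371499, 1.6066259903337956, -0.03408160557524258, 1.1107856433492274, -0.06710482269322549], 'joint_vel': [0.0005821044422312327, 0.0013575811406233659, -1.7657602770424242e-05, 0.0016110281745358042, -0.0016405735876182659, -0.00028306058549459857, -0.0006518914369793532], 'tau': [0.0007501927211706061, -94.97924566268921, 3.7615706026554108, -46.35098934173584, 0.019360151491127908, 0.010182249534409493, -5.9835547290276736e-05], 'tool_pos': [0.27181130427757555, -0.6173512895629581, 0.19529121251788598], 'orientation': [0.9785718193997646, 0.20590475078441361, -0.00018976151025059768, -0.0006259964956201441], 'wrist_force': [-0.0911602802025704, 0.9393698431638953, -0.5066788061621117], 'ft_torque': [-0.04281759252104554, -0.012002994653248653, -0.025709336394971635], 'gripper_force': 0.0, 'width': 0.08535553532400135}
scene {'fov_y': 43.414174498034214, 'cx': 259.0937600297836, 'cy': 185.26348043736772, 'xyz': array([1.16967702, 0.30762963, 0.53015792]), 'orientation': array([ 0.44728847,  0.75950424, -0.41242791, -0.23019462])}
top {'fov_y': 47.95994982908924, 'cx': 259.7976211210476, 'cy': 194.2961809674921, 'xyz': array([ 0.4064786 , -0.01390648,  1.01887531]), 'orientation': array([ 0.71522435, -0.69591796,  0.04692788, -0.04415991])}
```

View pics/s0.png

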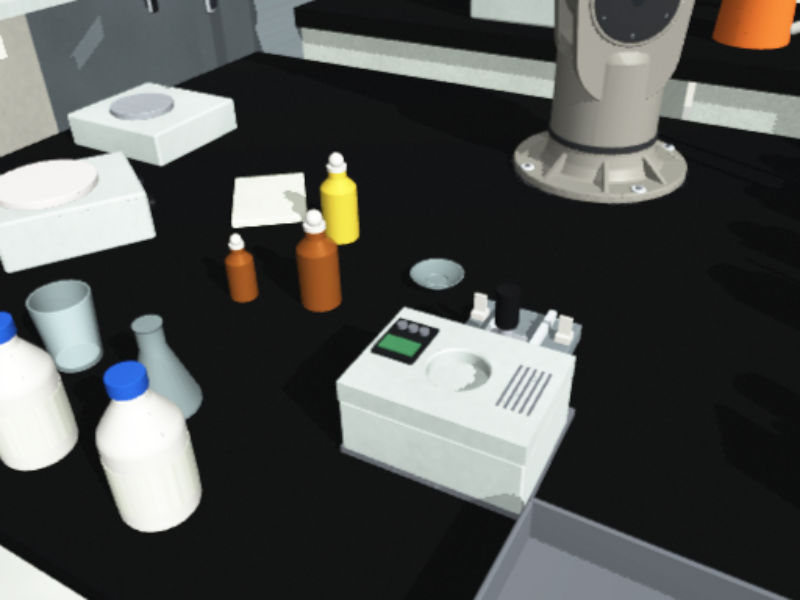

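View pics/t0.png

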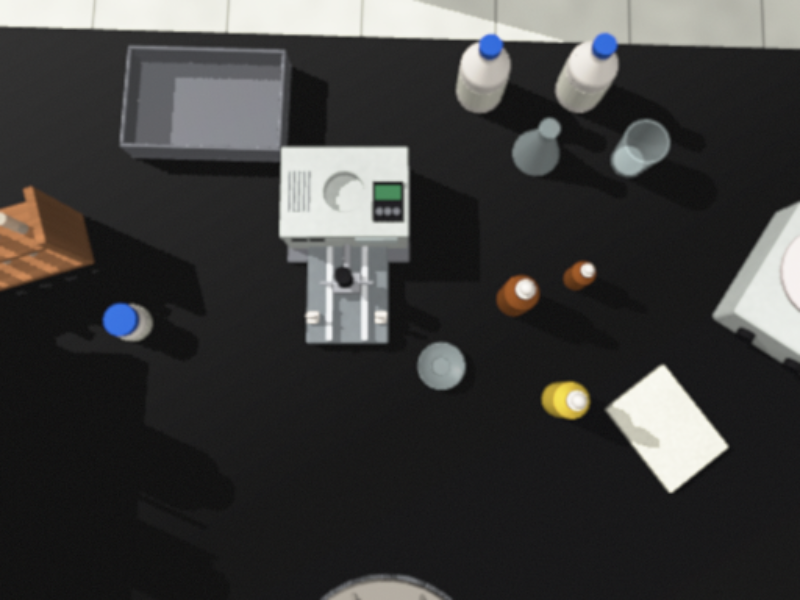

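```bash
python3 - <<'E'
import cv2,numpy as np
from plant import r
print([m for m in dir(r) if m[0]!='_'])
b=cv2.imread("pics/top0.png");a=cv2.imread("pics/scene0.png")
# top crop cols170-430 rows 85-280 x3
cv2.imwrite("pics/t1.png",cv2.resize(b[85:280,170:430],None,fx=3,fy=3,interpolation=cv2.INTER_CUBIC))
cv2.imwrite("pics/s1.png",cv2.resize(a[90:320,140:390],None,fx=2.6,fy=2.6,interpolation=cv2.INTER_CUBIC))
E
```

```text
['Unreachable', 'camera', 'hand_in', 'observe']
```

View pics/t1.png

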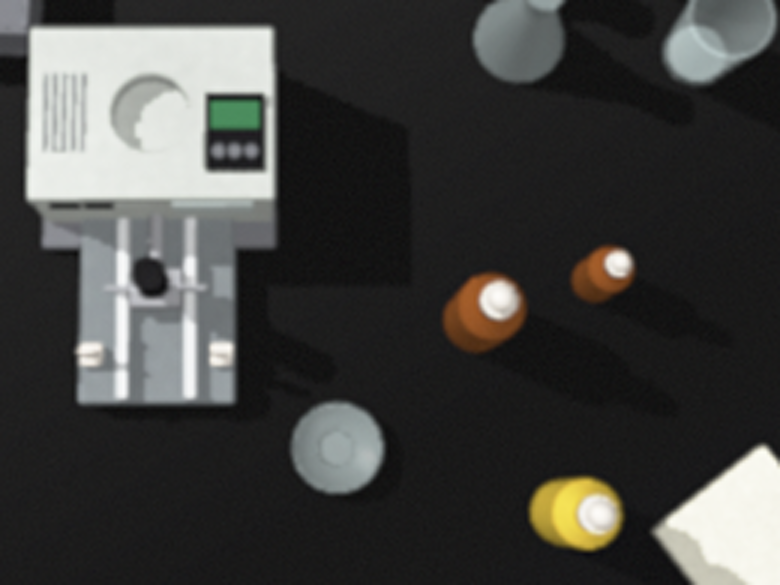

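View pics/s1.png

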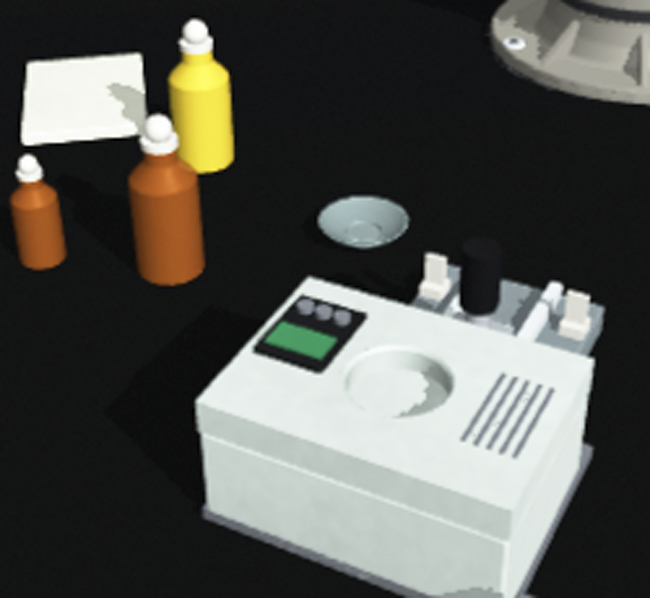

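```bash
cat > h.py <<'E'
import numpy as np, sys
from scipy.spatial.transform import Rotation as R
from scipy.optimize import least_squares
CAM={'scene':(43.414174498034214,259.0937600297836,185.26348043736772,[1.16967702,0.30762963,0.53015792],[0.44728847,0.75950424,-0.41242791,-0.23019462]),
'top':(47.95994982908924,259.7976211210476,194.2961809674921,[0.4064786,-0.01390648,1.01887531],[0.71522435,-0.69591796,0.04692788,-0.04415991])}
def proj(n,p):
    f,cx,cy,x,q=CAM[n]; f=192/np.tan(np.radians(f)/2)
    c=R.from_quat(q).inv().apply(np.atleast_2d(p)-x); return np.c_[cx+f*c[:,0]/c[:,2],cy+f*c[:,1]/c[:,2]]
def atz(n,uv,z):
    f,cx,cy,x,q=CAM[n]; f=192/np.tan(np.radians(f)/2)
    d=R.from_quat(q).apply([(uv[0]-cx)/f,(uv[1]-cy)/f,1]); return np.array(x)+d*(z-x[2])/d[2]
def tri(a,b): return least_squares(lambda p:np.r_[proj('top',p)[0]-a,proj('scene',p)[0]-b],[.5,0,.1])
T=lambda u,v:np.array([u/3+170,v/3+85])
S=lambda u,v:np.array([u/2.6+140,v/2.6+90])
E
python3 - <<'E'
from h import *
s=tri(T(500,298),S(157,129)); print('stopper',s.x,s.fun)
base=atz('scene',S(171,276),0); print('base front edge scene',base)
print('base far edge top', atz('top',T(471,350),0),atz('top',T(445,318),0))
loc=np.array([[.13,-.09,.09],[0,-.09,.09],[0,.09,.09],[.13,.09,.09]])
ts=[T(275,27),T(276,202),T(26,199),T(29,27)]; ss=[S(197,403),S(310,277),S(594,357),S(513,505)]
W=lambda q,l:np.c_[R.from_euler('z',q[2]).apply(l)]+[q[0],q[1],0]
for nm,(a,b) in {'both':(1,1),'top':(1,0),'sc':(0,1)}.items():
    f=least_squares(lambda q:np.r_[a*(proj('top',W(q,loc))-ts).ravel(),b*(proj('scene',W(q,loc))-ss).ravel()],[.5,.05,0])
    print(nm,f.x,np.round(f.fun,1),'well',W(f.x,[[.065,0,.074]]))
print('well rim top',atz('top',T(150,113),.09),'scene',atz('scene',S(399,384),.09))
print('fin',atz('top',T(90,347),.052),atz('top',T(221,347),.052),'knobtop',atz('top',T(151,269),.104))
print('knob scene top',atz('scene',S(483,247),.104))
print('dish',atz('top',T(337,448),.01),'yellow',tri(T(600,513),S(195,33)).x,'small',tri(T(619,264),S(28,163)).x)
E
```

```text
stopper [ 0.54931335 -0.17784432  0.11405842] [-0.24661395  0.14556416 -0.24393961 -0.04095524]
base front edge scene [ 0.56288434 -0.16706158  0.        ]
base far edge top [ 0.52536325 -0.17627553  0.        ] [ 0.55038641 -0.1554212   0.        ]
both [0.62083728 0.07624032 0.03290097] [-2.  -0.3 -2.  -1.7 -0.6 -0.4 -0.6  0.  -0.7 -2.4 -0.9 -1.5 -0.4 -1.
 -0.4  0.1] well [[0.6858021  0.07837849 0.074     ]]
top [0.61952433 0.0737104  0.02624157] [-0.5  0.6 -0.9 -0.9  0.5 -0.   0.9  0.4 -0.  -0.  -0.  -0.  -0.  -0.
 -0.  -0. ] well [[0.68450195 0.07541591 0.074     ]]
sc [0.62242228 0.07761767 0.03708751] [-0.  -0.  -0.  -0.  -0.  -0.  -0.  -0.  -0.3 -1.1 -0.8 -0.6  0.2 -0.3
  0.7  1.3] well [[0.68737758 0.08002781 0.074     ]]
well rim top [0.68451021 0.07658029 0.09      ] scene [0.69209235 0.08241273 0.09      ]
fin [0.51365155 0.11826254 0.052     ] [0.51636996 0.01995393 0.052     ] knobtop [0.56527441 0.07002998 0.104     ]
knob scene top [0.56638242 0.07730636 0.104     ]
dish [ 0.44473922 -0.07110849  0.01      ] yellow [ 0.40022107 -0.24721298  0.11392025] small [ 0.58298954 -0.27245954  0.07848217]
```

```bash
cat >> h.py <<'E'
def pose(g,psi,a,roll=0,d=.019):
    """tool rotation & TCP for grasp point g, azimuth psi deg, a deg below level, roll deg about tool z"""
    p,b=np.radians([psi,a]); z=np.array([np.cos(b)*np.cos(p),np.cos(b)*np.sin(p),-np.sin(b)])
    x=np.array([np.sin(b)*np.cos(p),np.sin(b)*np.sin(p),np.cos(b)])
    return np.array(g)+d*z, R.from_matrix(np.c_[x,np.cross(z,x),z])*R.from_euler('z',roll,degrees=True)
def inc(p,q,p0,q0):
    """scaled increments from pose (p0,q0) to (p,q)"""
    o=q0.inv().apply(np.array(p)-p0)/.4; w=(q0.inv()*q).as_rotvec()/(np.pi/2)
    print('offset',np.round(o,4).tolist(),'rotation',np.round(w,4).tolist(),'calls>=',round(max(np.linalg.norm(o)*.4/.2085,np.linalg.norm(w)*90/35.8),2))
def app(o,w,p0,q0): return p0+q0.apply(np.array(o)*.4), q0*R.from_rotvec(np.array(w)*np.pi/2)
def now(pr=1):
    from plant import r
    o=r.observe()
    if pr: print('t',round(o['t'],2),'j',np.round(o['joints'],2),'tcp',np.round(o['tool_pos'],4),'F',np.round(o['wrist_force'],1),'w',round(o['width'],4),'gf',round(o['gripper_force'],1))
    return np.array(o['tool_pos']),R.from_quat(o['orientation'])
E
python3 - <<'E'
from h import *
p0,q0=now()
g=np.array([.549,-.178,.055])
P,Q=pose(g,-18,35); z=Q.apply([0,0,1])
inc(P-z*.15+[0,0,.12],Q,p0,q0)
inc(p0+[0,0,.15],q0,p0,q0)
E
```

```text
t 0.1 j [ 1.01  0.43  0.07  1.61 -0.03  1.11 -0.07] tcp [ 0.2718 -0.6174  0.1954] F [-0.5  0.1 -0.3] w 0.0856 gf 0.0
offset [0.8768, -0.905, -0.1359] rotation [-0.223, 0.5833, 0.4269] calls>= 2.43
offset [-0.0, -0.0004, -0.375] rotation [0.0, 0.0, 0.0] calls>= 0.72
```

Request:
jog_arm([
  {"offset": [0,0,-0.08],"rotation": [0,0,0]},
  {"offset": [0,0,-0.18],"rotation": [0,0,0]},
  {"offset": [0,0,-0.27],"rotation": [0,0,0]},
  {"offset": [0,0,-0.35],"rotation": [0,0,0]},
  {"offset": [0,0,-0.375],"rotation": [0,0,0]},
], grip=1, newtons=50)

```text
t: 0.52
tool_pos: [0.2724, -0.6189, 0.3513]
orientation: [0.979, 0.206, 0.001, 0.003]
wrist_force: [0.1, -0.7, -0.1]
width: 0.0853
gripper_force: 0.0
```

```bash
python3 - <<'E'
from h import *
p0,q0=now()
g=np.array([.549,-.178,.055])
P,Q=pose(g,-18,35); z=Q.apply([0,0,1])
inc(P-z*.15+[0,0,.12],Q,p0,q0)
E
```

```text
t 0.52 j [ 1.    0.34  0.09  1.4  -0.03  1.4  -0.07] tcp [ 0.2724 -0.6189  0.3513] F [ 0.1 -0.7 -0.1] w 0.0853 gf 0.0
offset [0.8765, -0.9105, 0.2482] rotation [-0.2192, 0.5813, 0.4286] calls>= 2.47
```

Request:
jog_arm([
  {"offset": [0.065,-0.068,0.0],"rotation": [-0.016,0.043,0.032]},
  {"offset": [0.13,-0.136,0.0],"rotation": [-0.032,0.087,0.064]},
  {"offset": [0.195,-0.204,0.0],"rotation": [-0.048,0.13,0.096]},
  {"offset": [0.26,-0.272,0.0],"rotation": [-0.064,0.174,0.128]},
  {"offset": [0.325,-0.34,0.0],"rotation": [-0.08,0.217,0.16]},
])

```text
t: 0.93
tool_pos: [0.3363, -0.4394, 0.3455]
orientation: [0.98, 0.077, 0.18, 0.026]
wrist_force: [0.6, 0.7, 0.5]
width: 0.0855
gripper_force: 0.0
```

```bash
cat > n.py <<'E'
from h import *
# usage: n.py gx gy gz psi a roll back up
a=[float(v) for v in sys.argv[1:]]
p0,q0=now()
P,Q=pose(a[:3],a[3],a[4],a[5]); z=Q.apply([0,0,1])
inc(P-z*a[6]+[0,0,a[7]],Q,p0,q0)
E
python3 n.py .549 -.178 .055 -18 35 0 .15 .12
```

```text
t 0.93 j [ 0.98 -0.    0.02  1.87 -0.33  1.08 -0.29] tcp [ 0.3363 -0.4394  0.3455] F [0.6 0.7 0.5] w 0.0855 gf 0.0
offset [0.2906, -0.7062, 0.304] rotation [-0.1408, 0.3654, 0.2639] calls>= 1.58
```

Request:
jog_arm([
  {"offset": [0.034,-0.082,0.02],"rotation": [-0.017,0.045,0.033]},
  {"offset": [0.068,-0.164,0.04],"rotation": [-0.034,0.09,0.066]},
  {"offset": [0.102,-0.246,0.06],"rotation": [-0.051,0.135,0.1]},
  {"offset": [0.136,-0.328,0.09],"rotation": [-0.068,0.18,0.13]},
  {"offset": [0.17,-0.41,0.12],"rotation": [-0.085,0.22,0.16]},
])

```text
t: 1.35
tool_pos: [0.3912, -0.2683, 0.3108]
orientation: [0.933, -0.055, 0.352, 0.055]
wrist_force: [3.0, 0.5, 0.6]
width: 0.0853
gripper_force: 0.0
```

```bash
python3 n.py .549 -.178 .055 -18 35 0 .15 .12
```

```text
t 1.35 j [ 0.87 -0.34 -0.11  2.37 -0.74  0.59 -0.41] tcp [ 0.3912 -0.2683  0.3108] F [3.  0.5 0.6] w 0.0853 gf 0.0
offset [-0.0159, -0.3343, 0.16] rotation [-0.0545, 0.1454, 0.1038] calls>= 0.71
```

```bash
cat > kin.py <<'E'
from h import *
import itertools
J=np.array([[1.0064934,.4267484,.0738482,1.606626,-.0340816,1.1107856,-.0671048],[1.0,.34,.09,1.4,-.03,1.4,-.07],[.98,0,.02,1.87,-.33,1.08,-.29],[.87,-.34,-.11,2.37,-.74,.59,-.41]])
P=np.array([[.2718,-.6174,.1953],[.2724,-.6189,.3513],[.3363,-.4394,.3455],[.3912,-.2683,.3108]])
Q=R.from_quat([[.97857,.2059,-.0002,-.0006],[.979,.206,.001,.003],[.98,.077,.18,.026],[.933,-.055,.352,.055]])
def fk(j,s,L,c):
    ax='zyzyzyz'; T=R.identity(); p=np.zeros(3)
    pre={1:[0,L[5],L[0]],3:[0,L[6],L[1]],5:[0,0,L[2]]}
    for i in range(7):
        if i in pre: p=p+T.apply(pre[i])
        T=T*R.from_euler(ax[i],s[i]*j[i]+(c[0] if i==0 else c[1] if i==6 else 0))
    return p+T.apply([L[4],0,L[3]]),T
def fit():
    best=None
    for s in itertools.product([1,-1],repeat=4):
        S7=[s[0],1,s[1],1,s[2],1,s[3]]
        for c0 in (0,np.pi/2,np.pi,-np.pi/2):
          for c1 in (0,np.pi/2,np.pi,-np.pi/2):
            e=sum((fk(j,S7,np.zeros(7),[c0,c1])[1].inv()*q).magnitude() for j,q in zip(J,Q))
            if best is None or e<best[0]: best=(e,S7,[c0,c1])
    e,S7,c=best
    f=least_squares(lambda v:np.concatenate([fk(j,S7,np.r_[v[:4],0,v[4:6]],c)[0]-p for j,p in zip(J,P)]),[.3,.4,.4,.3,0,0])
    return e,S7,c,f
if __name__=='__main__':
    e,S7,c,f=fit(); print(e,S7,c,f.x,np.round(f.fun*1000,1))
E
python3 kin.py
```

```text
0.024575339732421795 [-1, 1, -1, 1, -1, 1, -1] [0, 1.5707963267948966] [ 0.29725885  0.54776715  0.4942345   0.37917393 -0.056076   -0.00723939] [ 0.6  0.6  1.6 -1.5 -1.6  0.8 -0.7  0.2 -1.1  1.3  1.3 -1.3]
```

```bash
cat > ik.py <<'E'
from kin import *
S7=[-1,1,-1,1,-1,1,-1];C=[0,np.pi/2];L=np.r_[0.29725885,0.54776715,0.4942345,0.37917393,0,-0.056076,-0.00723939]
LO=np.array([-2.85,-.5,-1.23,.21,-1.02,.16,-2.73]);HI=np.array([2.85,2.14,1.37,2.46,4.16,2.05,2.73]);MID=(LO+HI)/2
def ik(p,q,x0,w=.02):
    def f(j):
        a,T=fk(j,S7,L,C); return np.r_[(a-p)*10,(T.inv()*q).as_rotvec()*3,w*(j-MID)/(HI-LO)]
    s=least_squares(f,np.clip(x0,LO+.03,HI-.03),bounds=(LO+.02,HI-.02),max_nfev=60); return s.x,np.linalg.norm(s.fun[:6])
def many(p,q,n=25,seed=0):
    g=np.random.default_rng(seed); out=[]
    for _ in range(n):
        j,e=ik(p,q,g.uniform(LO,HI))
        if e<.02: out.append((np.min(np.minimum(j-LO,HI-j)[1:]),j))
    return sorted(out,key=lambda t:-t[0])
E
cat > a.py <<'E'
from ik import *
b=[.549,-.178,.055]; w=[.686,.0775,.130]
for a in (30,45):
  for psi in (-60,-18,20,60,100):
    for roll in (0,180):
      o=many(*pose(b,psi,a,roll),n=10); 
      print('b',a,psi,roll,len(o),[(round(m,2),np.round(j,2).tolist()) for m,j in o[:1]])
  for psi in (-45,0,45,90):
    for roll in (0,180):
      o=many(*pose(w,psi,a,roll),n=10)
      print('w',a,psi,roll,len(o),[(round(m,2),np.round(j,2).tolist()) for m,j in o[:1]])
E
time timeout 500 python3 a.py
```

```text
b 30 -60 0 1 [(np.float64(0.12), [-0.31, 0.67, -0.09, 2.34, 1.65, 1.09, 1.72])]
b 30 -60 180 6 [(np.float64(0.15), [-0.03, 0.72, -0.4, 2.31, 1.69, 1.28, -1.37])]
b 30 -18 0 0 []
b 30 -18 180 0 []
b 30 20 0 1 [(np.float64(0.02), [1.4, 0.89, -0.82, 2.32, 4.14, 0.46, 1.83])]
b 30 20 180 1 [(np.float64(0.02), [1.4, 0.89, -0.82, 2.32, 4.14, 0.46, -1.32])]
b 30 60 0 5 [(np.float64(0.26), [1.18, 0.9, -0.57, 1.87, -0.76, 0.9, 0.83])]
b 30 60 180 6 [(np.float64(0.09), [1.04, 0.84, -0.38, 1.89, -0.93, 1.0, -2.19])]
b 30 100 0 4 [(np.float64(0.56), [0.84, 1.02, -0.39, 1.43, -0.42, 1.49, 0.87])]
b 30 100 180 7 [(np.float64(0.51), [0.76, 0.99, -0.27, 1.44, -0.51, 1.51, -2.2])]
w 30 -45 0 8 [(np.float64(0.44), [-0.58, 0.62, -0.13, 2.02, 1.42, 1.13, 2.14])]
w 30 -45 180 6 [(np.float64(0.48), [-0.21, 0.73, -0.6, 1.98, 1.58, 1.41, -0.99])]
w 30 0 0 2 [(np.float64(0.06), [-0.31, 0.47, -0.07, 2.4, 2.67, 0.81, 1.75])]
w 30 0 180 4 [(np.float64(0.12), [0.2, 0.58, -0.65, 2.34, 2.54, 0.92, -1.04])]
w 30 45 0 1 [(np.float64(0.02), [-0.73, 1.07, 1.25, 2.28, 4.14, 1.74, 0.79])]
w 30 45 180 1 [(np.float64(0.02
[... 921 characters left out ...]
.84])]
b 45 100 180 8 [(np.float64(0.5), [0.69, 0.83, -0.22, 1.57, -0.45, 1.31, -2.23])]
w 45 -45 0 8 [(np.float64(0.3), [-0.34, 0.54, -0.3, 1.96, 1.24, 0.99, 2.43])]
w 45 -45 180 6 [(np.float64(0.53), [-0.15, 0.59, -0.55, 1.93, 1.33, 1.12, -0.74])]
w 45 0 0 2 [(np.float64(0.21), [-0.16, 0.36, -0.19, 2.25, 2.25, 0.37, 2.24])]
w 45 0 180 3 [(np.float64(0.25), [0.25, 0.46, -0.66, 2.21, 2.06, 0.51, -0.6])]
w 45 45 0 5 [(np.float64(0.04), [0.94, 0.83, -1.14, 2.01, 0.63, 0.2, -1.2])]
w 45 45 180 0 []
w 45 90 0 5 [(np.float64(0.4), [0.69, 0.88, -0.83, 1.57, -0.22, 0.96, 0.2])]
w 45 90 180 7 [(np.float64(0.21), [0.24, 0.69, -0.11, 1.63, -0.8, 1.12, -2.52])]
real	0m9.952s
user	0m10.360s
sys	0m0.047s
```

```bash
python3 n.py .549 -.178 .055 68 45 0 .15 .1; cat > b.py <<'E'
from ik import *
ref=many(*pose([.549,-.178,.055],68,45,0),n=20)[0][1]
print('grasp',np.round(ref,2))
Pg,Qg=pose([.549,-.178,.055],68,45,0); bz=Qg.inv().apply([0,0,1])
for (g,psi,a,roll) in [([.55,-.2,.3],68,45,0),([.55,-.2,.3],75,30,60),([.55,-.2,.33],80,15,110),([.55,-.2,.33],80,5,140),([.55,-.2,.33],80,0,160),([.55,-.2,.33],80,5,-140),([.686,.0775,.25],90,45,0),([.686,.0775,.129],90,45,0),([.686,.0775,.129],75,45,0)]:
    P,Q=pose(g,psi,a,roll); j,e=ik(P,Q,ref); b=Q.apply(bz)
    print(g,psi,a,roll,np.round(j,2),round(e,3),'tilt',round(np.arccos(b[2]),2))
E
python3 b.py
```

```text
t 1.35 j [ 0.87 -0.34 -0.11  2.37 -0.74  0.59 -0.41] tcp [ 0.3912 -0.2683  0.3108] F [3.  0.5 0.6] w 0.0853 gf 0.0
offset [0.1246, -0.0645, 0.3163] rotation [0.6054, 0.0598, -0.5919] calls>= 2.13
grasp [ 1.1   0.8  -0.62  1.83 -0.45  0.86  0.55]
[0.55, -0.2, 0.3] 68 45 0 [ 0.92  0.41 -0.33  1.7  -0.66  1.32  0.47] 0.0 tilt nan
[0.55, -0.2, 0.3] 75 30 60 [ 0.99  0.59 -0.38  1.61 -0.74  1.49 -0.42] 0.0 tilt 0.85
[0.55, -0.2, 0.33] 80 15 110 [ 1.    0.72 -0.38  1.53 -0.84  1.7  -1.23] 0.0 tilt 1.62
[0.55, -0.2, 0.33] 80 5 140 [ 1.05  0.81 -0.44  1.53 -0.9   1.74 -1.73] 0.0 tilt 2.07
[0.55, -0.2, 0.33] 80 0 160 [ 1.06  0.86 -0.46  1.53 -0.94  1.77 -2.07] 0.0 tilt 2.3
[0.55, -0.2, 0.33] 80 5 -140 [ 1.42  1.17 -1.21  1.47 -0.39  1.47  2.71] 0.047 tilt 2.07
[0.686, 0.0775, 0.25] 90 45 0 [ 0.39  0.59 -0.34  1.54 -0.64  1.21  0.39] 0.0 tilt nan
[0.686, 0.0775, 0.129] 90 45 0 [ 0.41  0.73 -0.36  1.61 -0.63  1.05  0.5 ] 0.0 tilt nan
[0.686, 0.0775, 0.129] 75 45 0 [ 0.46  0.65 -0.4   1.77 -0.78  0.83  0.45] 0.0 tilt nanb.py:7: RuntimeWarning: invalid value encountered in arccos
  print(g,psi,a,roll,np.round(j,2),round(e,3),'tilt',round(np.arccos(b[2]),2))
```

Request:
jog_arm([
  {"offset": [0.01,-0.005,0.025],"rotation": [0.054,0.005,-0.053]},
  {"offset": [0.02,-0.01,0.05],"rotation": [0.108,0.011,-0.106]},
  {"offset": [0.03,-0.015,0.075],"rotation": [0.162,0.016,-0.159]},
  {"offset": [0.04,-0.02,0.1],"rotation": [0.217,0.021,-0.212]},
  {"offset": [0.05,-0.026,0.126],"rotation": [0.27,0.027,-0.264]},
])

```text
t: 1.77
tool_pos: [0.4413, -0.267, 0.2863]
orientation: [0.907, 0.217, 0.355, -0.071]
wrist_force: [-0.3, 0.2, 0.8]
width: 0.0854
gripper_force: 0.0
```

```bash
python3 n.py .549 -.178 .055 68 45 0 .15 .1
```

```text
t 1.77 j [ 0.72  0.02  0.19  2.15 -0.9   1.    0.32] tcp [ 0.4413 -0.267   0.2863] F [-0.3  0.2  0.8] w 0.0854 gf 0.0
offset [0.0569, 0.0716, 0.1854] rotation [0.3306, 0.0336, -0.3236] calls>= 1.17
```

Request:
jog_arm([
  {"offset": [0.01,0.012,0.03],"rotation": [0.056,0.006,-0.055]},
  {"offset": [0.02,0.024,0.06],"rotation": [0.112,0.011,-0.11]},
  {"offset": [0.03,0.036,0.09],"rotation": [0.168,0.017,-0.165]},
  {"offset": [0.04,0.048,0.12],"rotation": [0.224,0.023,-0.22]},
  {"offset": [0.05,0.06,0.155],"rotation": [0.28,0.028,-0.275]},
])

```text
t: 2.18
tool_pos: [0.5027, -0.2652, 0.2536]
orientation: [0.795, 0.474, 0.325, -0.194]
wrist_force: [-1.4, -0.4, 1.3]
width: 0.0855
gripper_force: 0.0
```

```bash
python3 n.py .549 -.178 .055 68 45 0 .12 .03
```

```text
t 2.18 j [ 0.71  0.39  0.14  1.78 -0.79  1.38  0.67] tcp [ 0.5027 -0.2652  0.2536] F [-1.4 -0.4  1.3] w 0.0855 gf 0.0
offset [-0.1207, 0.018, 0.2219] rotation [0.0499, 0.0057, -0.0503] calls>= 0.49
```

Request:
jog_arm([
  {"offset": [-0.03,0.005,0.055],"rotation": [0.013,0.001,-0.013]},
  {"offset": [-0.06,0.009,0.11],"rotation": [0.025,0.003,-0.025]},
  {"offset": [-0.09,0.014,0.165],"rotation": [0.038,0.004,-0.038]},
  {"offset": [-0.12,0.018,0.222],"rotation": [0.05,0.006,-0.05]},
  {"offset": [-0.12,0.018,0.222],"rotation": [0.05,0.006,-0.05]},
])

```text
t: 2.6
tool_pos: [0.5221, -0.2406, 0.153]
orientation: [0.766, 0.515, 0.317, -0.217]
wrist_force: [0.3, 1.7, -0.3]
width: 0.0853
gripper_force: 0.0
```

```bash
cat >> h.py <<'E'
def wrist(fn):
    from plant import r
    import cv2,pickle
    p,q=now(); c=r.camera('wrist'); cv2.imwrite(fn,c['image'][:,:,::-1]); cv2.imwrite(fn[:-4]+'v.png',cv2.resize(c['image'][:,:,::-1],(800,600)))
    pickle.dump((p,q.as_quat(),{k:v for k,v in c.items() if k!='image'}),open(fn+'.pkl','wb'))
def wmod(fn):
    import pickle
    p,q,c=pickle.load(open(fn+'.pkl','rb')); H=np.array(c['hand_eye']); q=R.from_quat(q); f=192/np.tan(np.radians(c['fov_y'])/2)
    o=p+q.apply(H[:3,3]); Rc=q*R.from_matrix(H[:3,:3])
    def pr(X):
        x=Rc.inv().apply(np.atleast_2d(X)-o); return np.c_[c['cx']+f*x[:,0]/x[:,2],c['cy']+f*x[:,1]/x[:,2]]
    def az(uv,z):
        d=Rc.apply([(uv[0]-c['cx'])/f,(uv[1]-c['cy'])/f,1]); return o+d*(z-o[2])/d[2]
    return pr,az
E
python3 n.py .549 -.178 .055 68 45 0 0 0
python3 - <<'E'
from h import *
import cv2
wrist('pics/w1.png'); pr,az=wmod('pics/w1.png')
im=cv2.imread('pics/w1v.png'); k=800/512
for z in (0,.03,.078,.1,.114,.127):
    u=pr([.549,-.178,z])[0]*k; print(z,u); cv2.drawMarker(im,tuple(int(v) for v in u),(0,255,0),0,10,1)
t=np.linspace(0,6.28,60)
for z in (.0,.078): cv2.polylines(im,[np.int32(pr(np.c_[.549+.025*np.cos(t),-.178+.025*np.sin(t),0*t+z])*k)],True,(255,255,0),1)
cv2.imwrite('pics/w1o.png',im)
E
```

```text
t 2.6 j [ 0.69  0.54  0.09  1.8  -0.8   1.29  0.81] tcp [ 0.5221 -0.2406  0.153 ] F [ 0.3  1.7 -0.3] w 0.0853 gf 0.0
offset [-0.0536, 0.0051, 0.3409] rotation [-0.0021, -0.0014, -0.0029] calls>= 0.66
t 2.6 j [ 0.69  0.54  0.09  1.8  -0.8   1.29  0.81] tcp [ 0.5221 -0.2406  0.153 ] F [ 0.3  1.7 -0.3] w 0.0853 gf 0.0
0 [396.21845023 353.88552203]
0.03 [396.29707119 334.64021302]
0.078 [396.45238752 296.62095217]
0.1 [396.53963046 275.2651038 ]
0.114 [396.60189294 260.02412135]
0.127 [396.66521722 244.52322417]
```

View pics/w1o.png

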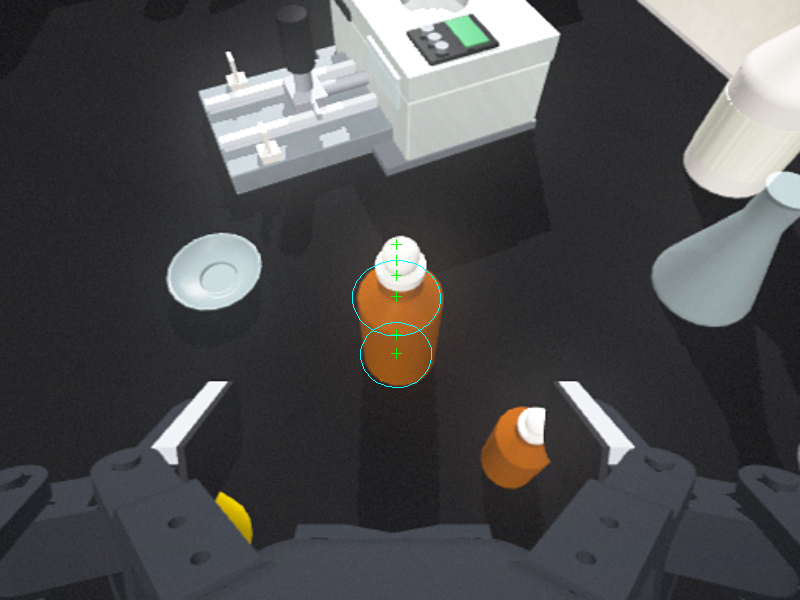

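```bash
python3 n.py .551 -.179 .056 58 45 0 .12 .03; python3 - <<'E'
from h import *
P,Q=pose([.551,-.179,.056],58,45);z=Q.apply([0,0,1]); inc(P+.003*z,Q,P-.12*z+[0,0,.03],Q)
E
```

```text
t 2.65 j [ 0.69  0.54  0.09  1.8  -0.8   1.29  0.81] tcp [ 0.5221 -0.2419  0.1555] F [0.1 0.1 0.4] w 0.0854 gf 0.0
offset [0.0013, -0.023, -0.0055] rotation [-0.0789, -0.0007, 0.0752] calls>= 0.27
offset [-0.053, -0.0, 0.3605] rotation [0.0, 0.0, 0.0] calls>= 0.7
```

Request:
jog_arm([
  {"offset": [0,-0.006,0],"rotation": [-0.02,0,0.02]},
  {"offset": [0,-0.012,-0.003],"rotation": [-0.04,0,0.04]},
  {"offset": [0.001,-0.018,-0.005],"rotation": [-0.06,0,0.058]},
  {"offset": [0.001,-0.023,-0.006],"rotation": [-0.079,-0.001,0.075]},
  {"offset": [0.001,-0.023,-0.006],"rotation": [-0.079,-0.001,0.075]},
])

```text
t: 3.07
tool_pos: [0.5125, -0.2422, 0.1615]
orientation: [0.809, 0.447, 0.336, -0.181]
wrist_force: [0.9, -0.5, 0.7]
width: 0.0851
gripper_force: 0.0
```

```bash
python3 n.py .551 -.179 .056 58 45 0 -.003 0
```

```text
t 3.07 j [ 0.7   0.46  0.11  1.92 -0.89  1.19  0.78] tcp [ 0.5125 -0.2422  0.1615] F [ 0.9 -0.5  0.7] w 0.0851 gf 0.0
offset [-0.055, -0.0054, 0.3722] rotation [0.0056, 0.0013, 0.0003] calls>= 0.72
```

Request:
jog_arm([
  {"offset": [-0.015,-0.002,0.05],"rotation": [0.002,0,0]},
  {"offset": [-0.03,-0.004,0.1],"rotation": [0.004,0.001,0]},
  {"offset": [-0.045,-0.005,0.15],"rotation": [0.006,0.001,0]},
  {"offset": [-0.055,-0.005,0.19],"rotation": [0.006,0.001,0]},
  {"offset": [-0.055,-0.005,0.2],"rotation": [0.006,0.001,0]},
])

```text
t: 3.48
tool_pos: [0.5341, -0.2045, 0.0866]
orientation: [0.806, 0.45, 0.334, -0.188]
wrist_force: [0.0, 1.3, -0.8]
width: 0.0855
gripper_force: 0.0
```

```bash
python3 n.py .551 -.179 .056 58 45 0 -.003 0
```

```text
t 3.48 j [ 0.69  0.56  0.04  1.96 -0.96  1.05  0.86] tcp [ 0.5341 -0.2045  0.0866] F [ 0.   1.3 -0.8] w 0.0855 gf 0.0
offset [-0.0003, 0.0032, 0.163] rotation [-0.0046, -0.0006, 0.0021] calls>= 0.31
```

```bash
python3 n.py .551 -.179 .056 66 45 0 -.003 0
```

```text
t 3.48 j [ 0.69  0.56  0.04  1.96 -0.96  1.05  0.86] tcp [ 0.5341 -0.2045  0.0866] F [ 0.   1.3 -0.8] w 0.0855 gf 0.0
offset [-0.0005, -0.0023, 0.1628] rotation [0.0583, -0.0007, -0.0607] calls>= 0.31
```

Request:
jog_arm([
  {"offset": [0,-0.001,0.02],"rotation": [0.018,0,-0.019]},
  {"offset": [0,-0.002,0.05],"rotation": [0.038,0,-0.04]},
  {"offset": [0,-0.002,0.09],"rotation": [0.058,0,-0.06]},
  {"offset": [0,-0.002,0.13],"rotation": [0.058,0,-0.06]},
  {"offset": [0,-0.002,0.162],"rotation": [0.058,0,-0.06]},
])

```text
t: 3.9
tool_pos: [0.5587, -0.1657, 0.0413]
orientation: [0.774, 0.504, 0.322, -0.208]
wrist_force: [0.0, -0.3, -0.8]
width: 0.0852
gripper_force: 0.0
```

Request:
jog_arm([
  {"offset": [0,0,0],"rotation": [0,0,0]},
  {"offset": [0,0,0],"rotation": [0,0,0]},
  {"offset": [0,0,0],"rotation": [0,0,0]},
  {"offset": [0,0,0],"rotation": [0,0,0]},
  {"offset": [0,0,0],"rotation": [0,0,0]},
], grip=-1, newtons=50)

```text
t: 4.32
tool_pos: [0.5574, -0.1673, 0.0427]
orientation: [0.775, 0.502, 0.322, -0.207]
wrist_force: [-2.4, -0.7, 5.5]
width: 0.04
gripper_force: 45.6
```

Request:
jog_arm([
  {"offset": [0,0,0],"rotation": [0,0,0]},
  {"offset": [0,0,0],"rotation": [0,0,0]},
  {"offset": [0,0,0],"rotation": [0,0,0]},
  {"offset": [0,0,0],"rotation": [0,0,0]},
  {"offset": [0,0,0],"rotation": [0,0,0]},
])

```text
t: 4.73
tool_pos: [0.5574, -0.1673, 0.0427]
orientation: [0.775, 0.502, 0.322, -0.207]
wrist_force: [-1.9, -0.9, 6.0]
width: 0.04
gripper_force: 45.6
```

```bash
python3 n.py .551 -.179 .056 66 45 0 0 .1
```

```text
t 4.73 j [ 0.64  0.65 -0.01  1.92 -0.94  1.02  0.91] tcp [ 0.5574 -0.1673  0.0427] F [-1.9 -0.9  6. ] w 0.04 gf 45.6
offset [0.1767, -0.0021, -0.1763] rotation [0.0026, -0.0001, -0.0006] calls>= 0.48
```

```bash
python3 - <<'E'
from h import *
import cv2
from plant import r
wrist('pics/w2.png')
c=r.camera('scene')['image'][:,:,::-1]; a=cv2.resize(c[90:230,170:310],(560,560),interpolation=cv2.INTER_CUBIC)
b=cv2.imread('pics/w2.png')[100:384,136:376]; b=cv2.resize(b,(240,284))
o=np.zeros((560,800,3),np.uint8); o[:,:560]=a; o[:284,560:]=b; cv2.imwrite('pics/g2.png',o)
E
```

```text
t 4.73 j [ 0.64  0.65 -0.01  1.92 -0.94  1.02  0.91] tcp [ 0.5574 -0.1673  0.0427] F [-1.9 -0.9  6. ] w 0.04 gf 45.6
```

View pics/g2.png

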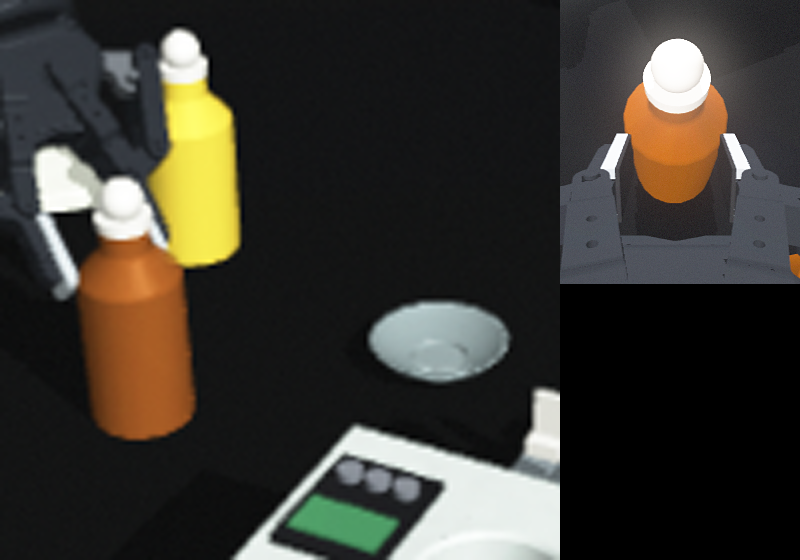

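```bash
python3 - <<'E'
from h import *
p,q=now(0); 
for s in (-.02,.02,-.028):
  for d in (0,-.01,-.019,-.03,-.04): 
    X=p+q.apply([0,s,d]); print(s,d,np.round(X,3),'scene crop',np.round((proj('scene',X)[0]-[170,90])*4))
pr,az=wmod('pics/w2.png')
for s in (-.02,.02):
  for d in (0,-.019,-.04): print(s,d,np.round((pr(p+q.apply([0,s,d]))[0]-[136,100])+[560,0]))
for z in (0,.078,.114):print('bottle',z,np.round((pr([.551,-.179,z])[0]-[136,100])+[560,0]),np.round((proj('scene',[.551,-.179,z])[0]-[170,90])*4))
import cv2
E
```

```text
-0.02 0 [ 0.539 -0.159  0.043] scene crop [178. 331.]
-0.02 -0.01 [ 0.536 -0.165  0.05 ] scene crop [169. 312.]
-0.02 -0.019 [ 0.534 -0.171  0.056] scene crop [161. 295.]
-0.02 -0.03 [ 0.53  -0.178  0.064] scene crop [152. 274.]
-0.02 -0.04 [ 0.527 -0.185  0.071] scene crop [143. 256.]
0.02 0 [ 0.576 -0.175  0.043] scene crop [105. 358.]
0.02 -0.01 [ 0.573 -0.182  0.05 ] scene crop [ 96. 339.]
0.02 -0.019 [ 0.57  -0.188  0.056] scene crop [ 88. 322.]
0.02 -0.03 [ 0.567 -0.195  0.064] scene crop [ 78. 301.]
0.02 -0.04 [ 0.564 -0.201  0.071] scene crop [ 70. 282.]
-0.028 0 [ 0.532 -0.156  0.043] scene crop [193. 325.]
-0.028 -0.01 [ 0.529 -0.162  0.05 ] scene crop [184. 306.]
-0.028 -0.019 [ 0.526 -0.168  0.056] scene crop [176. 290.]
-0.028 -0.03 [ 0.523 -0.175  0.064] scene crop [166. 269.]
-0.028 -0.04 [ 0.52  -0.182  0.071] scene crop [157. 250.]
-0.02 0 [642. 123.]
-0.02 -0.019 [638. 136.]
-0.02 -0.04 [633. 153.]
0.02 0 [710. 123.]
0.02 -0.019 [714. 136.]
0.02 -0.04 [719. 153.]
bottle 0 [674. 168.] [137. 406.]
bottle 0.078 [674. 117.] [123. 268.]
bottle 0.114 [674.  74.] [116. 199.]
```

```bash
python3 - <<'E'
from h import *
import pickle
p,q,c=pickle.load(open('pics/w1.png.pkl','rb'));q=R.from_quat(q);pr,az=wmod('pics/w1.png')
for s in (-.0427,.0427):
  for d in (0,-.013,-.03,-.045): print(s,d,np.round(pr(p+q.apply([0,s,d]))[0]*800/512))
print(np.round(c['hand_eye'],3),c['fov_y'])
E
```

```text
-0.0427 0 [280. 349.]
-0.0427 -0.013 [272. 362.]
-0.0427 -0.03 [259. 381.]
-0.0427 -0.045 [246. 403.]
0.0427 0 [508. 349.]
0.0427 -0.013 [516. 362.]
0.0427 -0.03 [529. 381.]
0.0427 -0.045 [543. 402.]
[[ 0.    -0.966 -0.259  0.065]
 [ 1.    -0.     0.001 -0.001]
 [-0.001 -0.259  0.966 -0.178]
 [ 0.     0.     0.     1.   ]] 61.488850542573154
```

```bash
python3 - <<'E'
from h import *
import pickle,cv2
p,q,c=pickle.load(open('pics/w2.png.pkl','rb'));q=R.from_quat(q);pr,az=wmod('pics/w2.png')
k=800/512
for x,s in ((.011,.02),(-.011,.02),(.038,.038)):
  for d in (0,-.01,-.02,-.03,-.04,-.055,-.073,-.09): print(x,s,d,np.round(pr(p+q.apply([x,s,d]))[0]*k))
im=cv2.imread('pics/w2.png'); cv2.imwrite('pics/w2z.png',cv2.resize(im,(800,600),interpolation=cv2.INTER_CUBIC))
E
```

```text
0.011 0.02 0 [448. 321.]
0.011 0.02 -0.01 [451. 329.]
0.011 0.02 -0.02 [455. 338.]
0.011 0.02 -0.03 [459. 348.]
0.011 0.02 -0.04 [463. 360.]
0.011 0.02 -0.055 [471. 381.]
0.011 0.02 -0.073 [483. 413.]
0.011 0.02 -0.09 [498. 453.]
-0.011 0.02 0 [447. 376.]
-0.011 0.02 -0.01 [449. 387.]
-0.011 0.02 -0.02 [453. 399.]
-0.011 0.02 -0.03 [456. 413.]
-0.011 0.02 -0.04 [460. 428.]
-0.011 0.02 -0.055 [468. 455.]
-0.011 0.02 -0.073 [478. 496.]
-0.011 0.02 -0.09 [492. 548.]
0.038 0.038 0 [501. 248.]
0.038 0.038 -0.01 [507. 252.]
0.038 0.038 -0.02 [514. 257.]
0.038 0.038 -0.03 [522. 263.]
0.038 0.038 -0.04 [531. 269.]
0.038 0.038 -0.055 [547. 280.]
0.038 0.038 -0.073 [572. 298.]
0.038 0.038 -0.09 [605. 321.]
```

View pics/w2z.png

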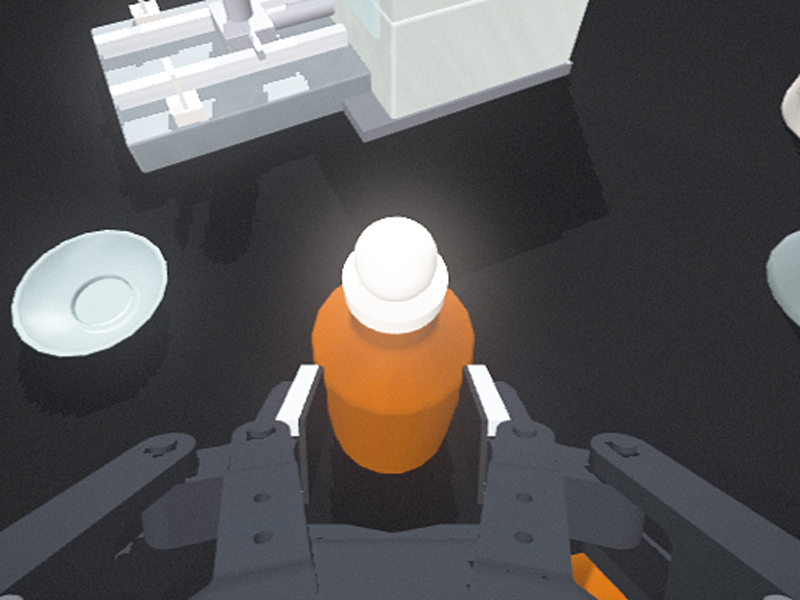

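Request:
jog_arm([
  {"offset": [0,0,0],"rotation": [0,0,0]},
  {"offset": [0,0,0],"rotation": [0,0,0]},
  {"offset": [0,0,0],"rotation": [0,0,0]},
  {"offset": [0,0,0],"rotation": [0,0,0]},
  {"offset": [0,0,0],"rotation": [0,0,0]},
], grip=1)

```text
t: 5.25
tool_pos: [0.5573, -0.1664, 0.0416]
orientation: [0.775, 0.502, 0.322, -0.208]
wrist_force: [-0.5, 0.6, 0.3]
width: 0.0854
gripper_force: 0.0
```

```bash
sed -i 's/roll=0,d=.019/roll=0,d=.060/' h.py; python3 n.py .551 -.179 .056 66 44 0 0 0
```

```text
t 5.25 j [ 0.64  0.66 -0.01  1.92 -0.94  1.02  0.91] tcp [ 0.5573 -0.1664  0.0416] F [-0.5  0.6  0.3] w 0.0854 gf 0.0
offset [0.0032, -0.0018, 0.0997] rotation [0.0018, 0.0111, -0.0009] calls>= 0.19
```

Request:
jog_arm([
  {"offset": [0,0,0.02],"rotation": [0,0,0]},
  {"offset": [0.001,0,0.045],"rotation": [0,0.005,0]},
  {"offset": [0.002,-0.001,0.07],"rotation": [0,0.01,0]},
  {"offset": [0.003,-0.001,0.09],"rotation": [0,0.01,0]},
  {"offset": [0.003,-0.001,0.099],"rotation": [0,0.01,0]},
])

```text
t: 5.67
tool_pos: [0.5686, -0.1381, 0.0132]
orientation: [0.773, 0.5, 0.328, -0.213]
wrist_force: [-0.5, 0.7, -0.1]
width: 0.0858
gripper_force: 0.0
```

Request:
jog_arm([
  {"offset": [0,0,0],"rotation": [0,0,0]},
  {"offset": [0,0,0],"rotation": [0,0,0]},
  {"offset": [0,0,0],"rotation": [0,0,0]},
  {"offset": [0,0,0],"rotation": [0,0,0]},
  {"offset": [0,0,0],"rotation": [0,0,0]},
], grip=-1, newtons=40)

```text
t: 6.08
tool_pos: [0.5689, -0.1403, 0.0148]
orientation: [0.773, 0.501, 0.328, -0.211]
wrist_force: [-1.0, -0.7, 2.0]
width: 0.0493
gripper_force: 41.5
```

```bash
python3 - <<'E'
from h import *
import cv2
from plant import r
wrist('pics/w3.png')
c=r.camera('scene')['image'][:,:,::-1]; a=cv2.resize(c[90:230,170:310],(480,480),interpolation=cv2.INTER_CUBIC)
b=cv2.imread('pics/w3.png')[100:384,136:376]; b=cv2.resize(b,(320,379))
o=np.zeros((480,800,3),np.uint8); o[:,:480]=a; o[:379,480:]=b; cv2.imwrite('pics/g3.png',o)
E
```

```text
t 6.08 j [ 0.65  0.7  -0.07  1.93 -0.97  0.96  0.93] tcp [ 0.5689 -0.1403  0.0148] F [-1.  -0.7  2. ] w 0.0493 gf 41.5
```

View pics/g3.png

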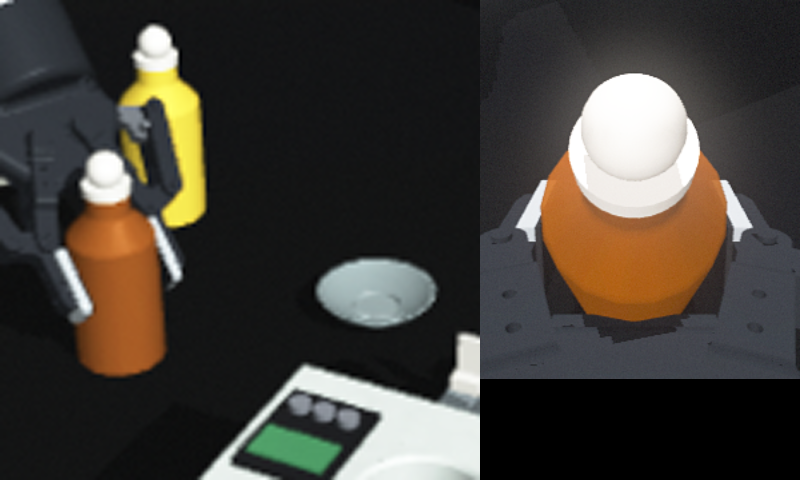

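```bash
cat > c.py <<'E'
from ik import *
import pickle
p,q=now(); pickle.dump((p,q.as_quat()),open('grasp.pkl','wb')); bz=q.inv().apply([0,0,1])
from plant import r
j0=np.array(r.observe()['joints']); print('fk err',fk(j0,S7,L,C)[0]-p)
j=j0.copy()
for (g,psi,a,roll) in [([.55,-.2,.2],70,44,0),([.55,-.22,.32],80,30,0),([.55,-.22,.35],90,15,0),([.55,-.22,.35],95,10,40),([.55,-.22,.35],95,10,80),([.55,-.22,.35],95,5,120),([.55,-.22,.35],95,5,150)]:
    P,Q=pose(g,psi,a,roll); 
    def f(x): b,T=fk(x,S7,L,C); return np.r_[(b-P)*10,(T.inv()*Q).as_rotvec()*3,.01*(x-j)]
    s=least_squares(f,j,bounds=(LO,HI)); j=s.x; b=Q.apply(bz)
    print(g,psi,a,roll,np.round(j,2),round(np.linalg.norm(s.fun[:6]),3),'tilt',round(np.arccos(min(1,b[2])),2),'bottle h',round(g[2],2))
E
python3 c.py; python3 n.py .551 -.19 .25 72 40 0 0 0
```

```text
t 6.18 j [ 0.65  0.7  -0.07  1.93 -0.97  0.96  0.93] tcp [ 0.5689 -0.1403  0.0148] F [-0.7 -2.1  4.8] w 0.0491 gf 41.7
fk err [-0.00251366  0.00680836  0.00607321]
[0.55, -0.2, 0.2] 70 44 0 [ 0.64  0.53 -0.02  1.83 -0.82  1.2   0.75] 0.0 tilt 0.0 bottle h 0.2
[0.55, -0.22, 0.32] 80 30 0 [ 0.73  0.57 -0.06  1.6  -0.84  1.62  0.75] 0.0 tilt 0.25 bottle h 0.32
[0.55, -0.22, 0.35] 90 15 0 [ 0.76  0.71 -0.12  1.46 -0.88  1.89  0.78] 0.0 tilt 0.51 bottle h 0.35
[0.55, -0.22, 0.35] 95 10 40 [ 0.67  0.77 -0.01  1.42 -0.93  2.03  0.14] 0.0 tilt 0.85 bottle h 0.35
[0.55, -0.22, 0.35] 95 10 80 [ 0.64  0.77  0.04  1.42 -0.95  2.05 -0.54] 0.0 tilt 1.33 bottle h 0.35
[0.55, -0.22, 0.35] 95 5 120 [ 0.72  0.81 -0.09  1.41 -0.95  2.05 -1.28] 0.0 tilt 1.87 bottle h 0.35
[0.55, -0.22, 0.35] 95 5 150 [ 0.72  0.81 -0.09  1.41 -0.95  2.05 -1.8 ] 0.0 tilt 2.16 bottle h 0.35
t 6.18 j [ 0.65  0.7  -0.07  1.93 -0.97  0.96  0.93] tcp [ 0.5689 -0.1403  0.0148] F [-0.7 -2.1  4.8] w 0.0491 gf 41.7
offset [0.3409, -0.0015, -0.3548] rotation [0.0517, 0.0456, -0.0453] calls>= 0.94
```

```bash
cat > d.py <<'E'
from ik import *
import pickle
from plant import r
p,q=pickle.load(open('grasp.pkl','rb')); q=R.from_quat(q); bz=q.inv().apply([0,0,1])
j0=np.array(r.observe()['joints']); out=[]
for x in (.5,.6,.68):
 for y in (-.1,-.25,-.35):
  for z in (.22,.3):
   for psi in (60,80,100):
    for a in (0,10):
     for roll in (155,178):
      P,Q=pose([x,y,z],psi,a,roll); t=np.arccos(Q.apply(bz)[2])
      if t<2.18: continue
      j,e=ik(P,Q,j0-[0,0,0,0,0,0,2.5])
      if e<.02: out.append((np.min(np.minimum(j-LO,HI-j)),x,y,z,psi,a,roll,round(t,2),np.round(j,2).tolist()))
for o in sorted(out,key=lambda o:-o[0])[:8]: print(o)
E
python3 d.py
```

```text
(np.float64(0.26024158567798095), 0.5, -0.1, 0.22, 100, 10, 178, np.float64(2.2), [0.75, 0.84, -0.29, 1.68, -0.76, 1.71, -2.14])
(np.float64(0.2428986354866225), 0.5, -0.1, 0.22, 100, 0, 155, np.float64(2.28), [0.82, 0.95, -0.39, 1.65, -0.78, 1.76, -1.76])
(np.float64(0.2393116057122211), 0.5, -0.35, 0.22, 80, 10, 178, np.float64(2.2), [1.08, 0.97, -0.3, 1.38, -0.76, 1.81, -2.27])
(np.float64(0.23133212227181976), 0.6, -0.1, 0.22, 100, 10, 178, np.float64(2.2), [0.69, 0.95, -0.34, 1.45, -0.79, 1.72, -2.28])
(np.float64(0.23002574711851076), 0.5, -0.1, 0.22, 100, 0, 178, np.float64(2.37), [0.8, 0.94, -0.36, 1.65, -0.79, 1.78, -2.15])
(np.float64(0.2229166652989566), 0.5, -0.1, 0.3, 100, 10, 178, np.float64(2.2), [0.76, 0.73, -0.31, 1.67, -0.8, 1.78, -2.23])
(np.float64(0.2165586165839346), 0.68, -0.1, 0.22, 100, 10, 178, np.float64(2.2), [0.64, 1.05, -0.37, 1.23, -0.8, 1.75, -2.4])
(np.float64(0.21596241293775464), 0.6, -0.35, 0.22, 80, 10, 178, np.float64(2.2), [0.99, 1.06, -0.35, 1.19, -0.8, 1.8, -2.41])
```

Request:
jog_arm([
  {"offset": [0.04,0,-0.042],"rotation": [0.01,0.009,-0.009]},
  {"offset": [0.1,0,-0.105],"rotation": [0.02,0.018,-0.018]},
  {"offset": [0.165,0,-0.172],"rotation": [0.03,0.027,-0.027]},
  {"offset": [0.23,-0.001,-0.24],"rotation": [0.04,0.036,-0.036]},
  {"offset": [0.29,-0.001,-0.3],"rotation": [0.05,0.045,-0.045]},
], newtons=80)

```text
t: 6.6
tool_pos: [0.5657, -0.1449, 0.1833]
orientation: [0.734, 0.533, 0.342, -0.248]
wrist_force: [1.4, -0.6, -1.4]
width: 0.0483
gripper_force: 82.4
```

```bash
python3 n.py .551 -.19 .25 72 40 0 0 0
```

```text
t 6.6 j [ 0.65  0.52 -0.05  1.82 -0.85  1.27  0.75] tcp [ 0.5657 -0.1449  0.1833] F [ 1.4 -0.6 -1.4] w 0.0483 gf 82.4
offset [0.0514, 0.0, -0.0481] rotation [0.0009, 0.0006, 0.0] calls>= 0.13
```

```bash
python3 n.py .53 -.15 .27 92 15 30 0 0
```

```text
t 6.6 j [ 0.65  0.52 -0.05  1.82 -0.85  1.27  0.75] tcp [ 0.5657 -0.1449  0.1833] F [ 1.4 -0.6 -1.4] w 0.0483 gf 82.4
offset [0.1982, -0.1304, -0.0409] rotation [0.2651, 0.2155, 0.2221] calls>= 1.02
```

Request:
jog_arm([
  {"offset": [0.04,-0.026,-0.008],"rotation": [0.052,0.043,0.044]},
  {"offset": [0.08,-0.052,-0.016],"rotation": [0.104,0.086,0.088]},
  {"offset": [0.12,-0.078,-0.024],"rotation": [0.157,0.128,0.132]},
  {"offset": [0.158,-0.104,-0.032],"rotation": [0.209,0.17,0.175]},
  {"offset": [0.197,-0.13,-0.04],"rotation": [0.26,0.212,0.218]},
])

```text
t: 7.02
tool_pos: [0.5285, -0.0922, 0.2528]
orientation: [0.682, 0.411, 0.297, -0.528]
wrist_force: [-0.4, 0.3, -1.6]
width: 0.0484
gripper_force: 82.5
```

```bash
python3 n.py .52 -.13 .26 95 10 63 0 0
```

```text
t 7.02 j [ 0.66  0.7  -0.08  1.67 -0.89  1.75  0.42] tcp [ 0.5285 -0.0922  0.2528] F [-0.4  0.3 -1.6] w 0.0484 gf 82.5
offset [-0.0103, -0.0315, 0.0539] rotation [0.0691, 0.0165, 0.3626] calls>= 0.93
```

Request:
jog_arm([
  {"offset": [-0.002,-0.006,0.011],"rotation": [0.014,0.003,0.073]},
  {"offset": [-0.004,-0.012,0.022],"rotation": [0.028,0.006,0.146]},
  {"offset": [-0.006,-0.018,0.033],"rotation": [0.042,0.01,0.219]},
  {"offset": [-0.008,-0.025,0.044],"rotation": [0.056,0.013,0.29]},
  {"offset": [-0.01,-0.031,0.054],"rotation": [0.069,0.016,0.362]},
])

```text
t: 7.43
tool_pos: [0.515, -0.0704, 0.2483]
orientation: [0.738, 0.211, 0.122, -0.63]
wrist_force: [0.3, -0.5, -1.5]
width: 0.0481
gripper_force: 82.5
```

Request:
jog_arm([
  {"offset": [0,0,0],"rotation": [0,0,0.076]},
  {"offset": [0,0,0],"rotation": [0,0,0.152]},
  {"offset": [0,0,0],"rotation": [0,0,0.228]},
  {"offset": [0,0,0],"rotation": [0,0,0.304]},
  {"offset": [0,0,0],"rotation": [0,0,0.38]},
])

```text
t: 7.85
tool_pos: [0.5151, -0.0707, 0.2483]
orientation: [0.767, -0.016, -0.069, -0.637]
wrist_force: [-0.1, 0.0, -0.9]
width: 0.0482
gripper_force: 82.6
```

Request:
jog_arm([
  {"offset": [0,0,0],"rotation": [0,0,0.076]},
  {"offset": [0,0,0],"rotation": [0,0,0.152]},
  {"offset": [0,0,0],"rotation": [0,0,0.228]},
  {"offset": [0,0,0],"rotation": [0,0,0.304]},
  {"offset": [0,0,0],"rotation": [0,0,0.38]},
])

```text
t: 8.27
tool_pos: [0.5151, -0.0707, 0.2484]
orientation: [0.729, -0.241, -0.253, -0.589]
wrist_force: [-0.7, -0.2, -0.6]
width: 0.0488
gripper_force: 82.6
```

```bash
cat > t.py <<'E'
from h import *
import pickle
g=pickle.load(open('grasp.pkl','rb')); p,q=now(0); print('tilt',np.arccos(q.apply(R.from_quat(g[1]).inv().apply([0,0,1]))[2]))
E
python3 t.py; python3 n.py .52 -.13 .26 95 5 165 0 0
```

```text
tilt 1.9239712517906697
t 8.27 j [ 0.45  0.76  0.2   1.7  -0.99  1.92 -1.21] tcp [ 0.5151 -0.0707  0.2484] F [-0.7 -0.2 -0.6] w 0.0488 gf 82.6
offset [-0.0111, -0.0114, -0.0023] rotation [0.0306, -0.0506, 0.3714] calls>= 0.95
```

Request:
jog_arm([
  {"offset": [0,0,0],"rotation": [0,0,0.076]},
  {"offset": [0,0,0],"rotation": [0,0,0.152]},
  {"offset": [0,0,0],"rotation": [0,0,0.228]},
  {"offset": [0,0,0],"rotation": [0,0,0.304]},
  {"offset": [0,0,0],"rotation": [0,0,0.38]},
])

```text
t: 8.68
tool_pos: [0.5151, -0.0707, 0.2483]
orientation: [0.626, -0.445, -0.415, -0.489]
wrist_force: [0.6, -0.0, -0.3]
width: 0.0482
gripper_force: 82.6
```

Request:
jog_arm([
  {"offset": [0,0,0],"rotation": [0,0,0.05]},
  {"offset": [0,0,0],"rotation": [0,0,0.1]},
  {"offset": [0,0,0],"rotation": [0,0,0.1]},
  {"offset": [0,0,0],"rotation": [0,0,0.1]},
  {"offset": [0,0,0],"rotation": [0,0,0.1]},
])

```text
t: 9.1
tool_pos: [0.5151, -0.0707, 0.2485]
orientation: [0.591, -0.49, -0.45, -0.457]
wrist_force: [0.4, -0.3, -1.2]
width: 0.0484
gripper_force: 82.6
```

```bash
python3 t.py; python3 n.py .52 -.13 .26 95 5 174 0 0
```

```text
tilt 2.18895625969756
t 9.1 j [ 0.4   0.77  0.26  1.7  -1.    1.94 -1.93] tcp [ 0.5151 -0.0707  0.2485] F [ 0.4 -0.3 -1.2] w 0.0484 gf 82.6
offset [-0.0156, -0.0008, -0.0021] rotation [0.0053, -0.0579, -0.0027] calls>= 0.15
```

Request:
jog_arm([
  {"offset": [-0.006,0,0],"rotation": [0,-0.02,0]},
  {"offset": [-0.012,0,0],"rotation": [0,-0.04,0]},
  {"offset": [-0.015,0,0],"rotation": [0,-0.055,0]},
  {"offset": [-0.015,0,0],"rotation": [0,-0.055,0]},
  {"offset": [-0.015,0,0],"rotation": [0,-0.055,0]},
])

```text
t: 9.52
tool_pos: [0.5144, -0.07, 0.2541]
orientation: [0.57, -0.47, -0.476, -0.477]
wrist_force: [0.2, -0.9, -1.1]
width: 0.0481
gripper_force: 82.5
```

Request:
jog_arm([
  {"offset": [0.008,0,0],"rotation": [0,0.03,0]},
  {"offset": [0.016,0,0],"rotation": [0,0.058,0]},
  {"offset": [0.016,0,0],"rotation": [0,0.058,-0.076]},
  {"offset": [0.016,0,0],"rotation": [0,0.058,-0.15]},
  {"offset": [0.016,0,0],"rotation": [0,0.058,-0.22]},
])

```text
t: 9.93
tool_pos: [0.5152, -0.0701, 0.2484]
orientation: [0.665, -0.384, -0.358, -0.53]
wrist_force: [-0.1, -0.6, -1.6]
width: 0.0484
gripper_force: 82.5
```

```bash
python3 t.py; python3 n.py .55 -.1 .26 90 20 130 0 0
```

```text
tilt 2.10597785426054
t 9.93 j [ 0.5   0.75  0.13  1.7  -0.97  1.88 -1.63] tcp [ 0.5152 -0.0701  0.2484] F [-0.1 -0.6 -1.6] w 0.0484 gf 82.5
offset [0.0499, -0.0773, 0.0631] rotation [-0.0318, 0.1113, -0.2547] calls>= 0.7
```

Request:
jog_arm([
  {"offset": [0,0,0],"rotation": [0,0,-0.076]},
  {"offset": [0,0,0],"rotation": [0,0,-0.152]},
  {"offset": [0,0,0],"rotation": [0,0,-0.228]},
  {"offset": [0,0,0],"rotation": [0,0,-0.304]},
  {"offset": [0,0,0],"rotation": [0,0,-0.38]},
])

```text
t: 10.35
tool_pos: [0.5152, -0.0703, 0.2482]
orientation: [0.749, -0.172, -0.187, -0.612]
wrist_force: [0.7, -0.3, -2.1]
width: 0.0487
gripper_force: 82.5
```

Request:
jog_arm([
  {"offset": [0,0,0],"rotation": [0,0,-0.076]},
  {"offset": [0,0,0],"rotation": [0,0,-0.152]},
  {"offset": [0,0,0],"rotation": [0,0,-0.228]},
  {"offset": [0,0,0],"rotation": [0,0,-0.304]},
  {"offset": [0,0,0],"rotation": [0,0,-0.38]},
])

```text
t: 10.77
tool_pos: [0.5152, -0.0704, 0.2481]
orientation: [0.766, 0.056, 0.002, -0.64]
wrist_force: [-0.5, -0.8, -0.7]
width: 0.0487
gripper_force: 82.5
```

Request:
jog_arm([
  {"offset": [0,0,0],"rotation": [0,0,-0.076]},
  {"offset": [0,0,0],"rotation": [0,0,-0.152]},
  {"offset": [0,0,0],"rotation": [0,0,-0.228]},
  {"offset": [0,0,0],"rotation": [0,0,-0.304]},
  {"offset": [0,0,0],"rotation": [0,0,-0.38]},
])

```text
t: 11.18
tool_pos: [0.5152, -0.0704, 0.248]
orientation: [0.716, 0.279, 0.19, -0.611]
wrist_force: [-0.9, -0.0, -0.8]
width: 0.0484
gripper_force: 82.5
```

```bash
cat > u.py <<'E'
# place the bottle frame: args base x y z, yaw change of tool (psi), uses recorded grasp
from h import *
import pickle
a=[float(v) for v in sys.argv[1:]]
pg,qg=pickle.load(open('grasp.pkl','rb')); qg=R.from_quat(qg); b0=np.array([.551,-.179,0])
rz=R.from_euler('z',a[3],degrees=True); p=rz.apply(pg-b0)+a[:3]
p0,q0=now(); inc(p,rz*qg,p0,q0)
x0=q0.apply(qg.inv().apply([0,0,1])); print('bottle axis now',np.round(x0,3),'base',np.round(p0+q0.apply(qg.inv().apply(b0-pg)),4))
E
python3 t.py; python3 u.py .64 0.03 .20 20
```

```text
tilt 0.9711779570779923
t 11.18 j [ 0.75  0.75 -0.23  1.69 -0.85  1.74  0.02] tcp [ 0.5152 -0.0704  0.248 ] F [-0.9 -0.  -0.8] w 0.0484 gf 82.5
offset [0.2566, 0.2318, 0.3435] rotation [-0.2435, -0.3096, -0.5128] calls>= 1.63
bottle axis now [ 0.604 -0.563  0.564] base [ 0.4852 -0.0971  0.2274]
```

Request:
jog_arm([
  {"offset": [0.025,0.023,0.02],"rotation": [-0.026,-0.034,-0.056]},
  {"offset": [0.05,0.046,0.04],"rotation": [-0.053,-0.068,-0.112]},
  {"offset": [0.08,0.07,0.07],"rotation": [-0.08,-0.102,-0.168]},
  {"offset": [0.11,0.095,0.1],"rotation": [-0.107,-0.136,-0.225]},
  {"offset": [0.14,0.12,0.14],"rotation": [-0.134,-0.17,-0.28]},
])

```text
t: 11.6
tool_pos: [0.5861, -0.0113, 0.235]
orientation: [0.717, 0.484, 0.249, -0.434]
wrist_force: [-0.7, -1.0, -0.8]
width: 0.0485
gripper_force: 82.6
```

```bash
python3 u.py .67 0.03 .16 20
```

```text
t 11.6 j [ 0.62  0.62 -0.3   1.65 -0.76  1.47  0.26] tcp [ 0.5861 -0.0113  0.235 ] F [-0.7 -1.  -0.8] w 0.0485 gf 82.6
offset [0.0721, 0.2248, 0.2422] rotation [-0.1096, -0.1371, -0.2332] calls>= 0.73
bottle axis now [ 0.338 -0.258  0.905] base [ 0.5705 -0.0481  0.2139]
```

Request:
jog_arm([
  {"offset": [0.016,0.05,0.054],"rotation": [-0.024,-0.03,-0.052]},
  {"offset": [0.032,0.1,0.108],"rotation": [-0.048,-0.06,-0.104]},
  {"offset": [0.048,0.15,0.162],"rotation": [-0.073,-0.091,-0.155]},
  {"offset": [0.064,0.2,0.216],"rotation": [-0.097,-0.122,-0.207]},
  {"offset": [0.072,0.225,0.242],"rotation": [-0.11,-0.137,-0.233]},
])

```text
t: 12.02
tool_pos: [0.6731, 0.077, 0.1748]
orientation: [0.673, 0.629, 0.286, -0.266]
wrist_force: [-0.9, 0.2, -2.0]
width: 0.0484
gripper_force: 82.5
```

Request:
jog_arm([
  {"offset": [0,0,0],"rotation": [0,0,0]},
  {"offset": [0,0,0],"rotation": [0,0,0]},
  {"offset": [0,0,0],"rotation": [0,0,0]},
  {"offset": [0,0,0],"rotation": [0,0,0]},
  {"offset": [0,0,0],"rotation": [0,0,0]},
])

```text
t: 12.43
tool_pos: [0.6721, 0.0718, 0.1744]
orientation: [0.676, 0.625, 0.286, -0.268]
wrist_force: [-0.1, -0.1, -1.1]
width: 0.0484
gripper_force: 82.5
```

```bash
python3 u.py .686 0.0775 .11 20; python3 - <<'E'
from h import *
import cv2
from plant import r
wrist('pics/w4.png')
for n in ('top','scene'): cv2.imwrite(f'pics/{n}4.png',r.camera(n)['image'][:,:,::-1])
t=cv2.imread('pics/top4.png')[95:195,175:275]; s=cv2.imread('pics/scene4.png')[110:290,210:390]
w=cv2.imread('pics/w4.png')
o=np.zeros((600,800,3),np.uint8)
o[:400,:400]=cv2.resize(t,(400,400),interpolation=cv2.INTER_CUBIC); o[:400,400:]=cv2.resize(s,(400,400),interpolation=cv2.INTER_CUBIC)
o[400:,:267]=cv2.resize(w,(267,200)); cv2.imwrite('pics/g4.png',o)
E
```

```text
t 12.43 j [ 0.46  0.6  -0.37  1.68 -0.69  1.09  0.46] tcp [0.6721 0.0718 0.1744] F [-0.1 -0.1 -1.1] w 0.0484 gf 82.5
offset [-0.0036, 0.0349, 0.175] rotation [-0.0015, -0.0024, -0.0045] calls>= 0.34
bottle axis now [ 0.006 -0.004  1.   ] base [0.6683 0.0293 0.1595]
t 12.43 j [ 0.46  0.6  -0.37  1.68 -0.69  1.09  0.46] tcp [0.6721 0.0718 0.1744] F [-0.1 -0.1 -1.1] w 0.0484 gf 82.5
```

View pics/g4.png

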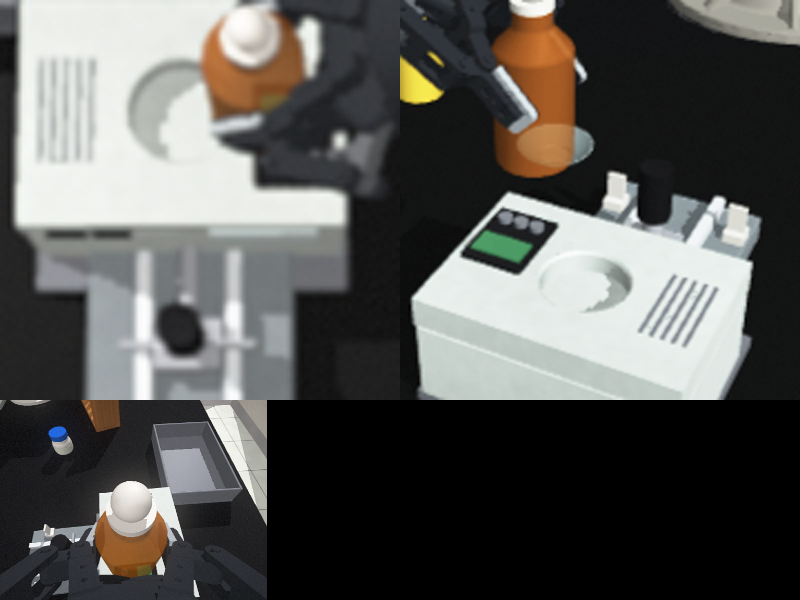

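```bash
python3 - <<'E'
from h import *
import cv2
b=np.array([.6683,.0293,.1595]); ax=np.array([.006,-.004,1])
for n in ('top','scene'): print(n,'pred stopper',proj(n,b+.114*ax)[0],'top',proj(n,b+.127*ax)[0])
cam=np.array(CAM['scene'][3]); 
t=np.linspace(0,2*np.pi,200)
def ext(h): 
    u=proj('scene',np.c_[b[0]+.025*np.cos(t),b[1]+.025*np.sin(t),0*t+b[2]+h]); return u[:,0].min(),u[:,0].max(),u[:,1].max()
for h in (0,.02,.07): print(h,np.round(ext(h),1))
im=cv2.imread('pics/scene4.png').astype(int); B,G,Rr=im[...,0],im[...,1],im[...,2]
m=(Rr>120)&(G<130)&(B<80)
for row in (135,145,155,165,170,175,180,183,186,188):
    c=np.where(m[row,230:310])[0]; print(row,(c.min()+230,c.max()+230,len(c)) if len(c) else None)
w=(im.min(2)>170); ys,xs=np.where(w[60:130,240:300]); print('white',xs.min()+240,xs.max()+240,ys.min()+60,ys.max()+60)
for row in range(92,112,3):
    c=np.where(w[row,240:300])[0]; print(row,(c.min()+240,c.max()+240) if len(c) else None)
it=cv2.imread('pics/top4.png'); w=(it.min(2)>190).astype(np.uint8); n,l,s,c=cv2.connectedComponentsWithStats(w[93:118,225:252]); print(s,c+[225,93])
E
```

```text
top pred stopper [237.52926358 101.78665875] top [237.22434681  99.22676896]
scene pred stopper [266.7914398  104.35987842] top [266.61890106  94.89444485]
0 [250.5 285.8 188.7]
0.02 [250.1 286.  176.4]
0.07 [249.  286.4 143.8]
135 (np.int64(255), np.int64(288), 34)
145 (np.int64(262), np.int64(287), 26)
155 (np.int64(269), np.int64(287), 19)
165 (np.int64(270), np.int64(287), 18)
170 (np.int64(260), np.int64(287), 16)
175 (np.int64(261), np.int64(287), 18)
180 (np.int64(261), np.int64(286), 26)
183 (np.int64(261), np.int64(285), 25)
186 (np.int64(261), np.int64(282), 22)
188 (np.int64(264), np.int64(278), 15)
white 260 279 96 117
92 None
95 None
98 (np.int64(264), np.int64(274))
101 (np.int64(263), np.int64(276))
104 (np.int64(263), np.int64(276))
107 (np.int64(261), np.int64(278))
110 (np.int64(260), np.int64(279))
[[  0   0  27  25 494]
 [  0   2  17  16 167]
 [ 25   7   2   9  12]
 [  0  23   1   2   2]] [[239.40283401 106.25303644]
 [233.08982036 101.24550898]
 [250.75       103.75      ]
 [225.         116.5       ]]
```

```bash
python3 u.py .6863 0.0770 .105 20
```

```text
t 12.58 j [ 0.46  0.6  -0.37  1.68 -0.69  1.09  0.46] tcp [0.6721 0.0724 0.1745] F [-0.4  0.3 -0.5] w 0.0483 gf 82.5
offset [-0.0148, 0.036, 0.1817] rotation [-0.0017, -0.0026, -0.0041] calls>= 0.36
bottle axis now [ 0.006 -0.004  1.   ] base [0.6684 0.03   0.1595]
```

Request:
jog_arm([
  {"offset": [0.01,0.012,0.05],"rotation": [-0.001,-0.001,-0.001]},
  {"offset": [0.01,0.024,0.1],"rotation": [-0.002,-0.003,-0.004]},
  {"offset": [0,0.036,0.145],"rotation": [-0.002,-0.003,-0.004]},
  {"offset": [-0.01,0.036,0.17],"rotation": [-0.002,-0.003,-0.004]},
  {"offset": [-0.015,0.036,0.182],"rotation": [-0.002,-0.003,-0.004]},
])

```text
t: 13.0
tool_pos: [0.689, 0.121, 0.1182]
orientation: [0.674, 0.627, 0.285, -0.266]
wrist_force: [-0.2, -0.4, -1.1]
width: 0.048
gripper_force: 82.5
```

Request:
jog_arm([
  {"offset": [0,0,0],"rotation": [0,0,0]},
  {"offset": [0,0,0],"rotation": [0,0,0]},
  {"offset": [0,0,0],"rotation": [0,0,0]},
  {"offset": [0,0,0],"rotation": [0,0,0]},
  {"offset": [0,0,0],"rotation": [0,0,0]},
])

```text
t: 13.42
tool_pos: [0.6901, 0.1197, 0.1203]
orientation: [0.674, 0.627, 0.286, -0.264]
wrist_force: [-0.9, 0.3, -1.3]
width: 0.0484
gripper_force: 82.5
```

```bash
python3 u.py .6863 0.0770 .085 20;  python3 - <<'E'
from h import *
import cv2
from plant import r
for n in ('top','scene'): cv2.imwrite(f'pics/{n}5.png',r.camera(n)['image'][:,:,::-1])
t=cv2.imread('pics/top5.png')[90:150,180:240]; s=cv2.imread('pics/scene5.png')[160:280,240:320]
o=np.zeros((600,800,3),np.uint8)
o[:400,:400]=cv2.resize(t,(400,400),interpolation=cv2.INTER_CUBIC); o[:600,400:]=cv2.resize(s,(400,600),interpolation=cv2.INTER_CUBIC)
# predicted well rim circle & bottle base circle
k=np.linspace(0,2*np.pi,80)
for c,rad,z,col in (((.6863,.077),.029,.09,(0,255,0)),((.6863,.077),.025,.105,(255,0,0))):
    P=np.c_[c[0]+rad*np.cos(k),c[1]+rad*np.sin(k),0*k+z]
    cv2.polylines(o,[np.int32((proj('scene',P)-[240,160])*5+[400,0])],True,col,1)
cv2.imwrite('pics/g5.png',o)
E
```

```text
t 13.42 j [ 0.4   0.67 -0.39  1.69 -0.71  0.96  0.47] tcp [0.6901 0.1197 0.1203] F [-0.9  0.3 -1.3] w 0.0484 gf 82.5
offset [-0.0372, -0.0007, 0.0355] rotation [0.0006, 0.0006, 0.0007] calls>= 0.1
bottle axis now [-0.001  0.001  1.   ] base [0.6866 0.0772 0.1056]
```

View pics/g5.png

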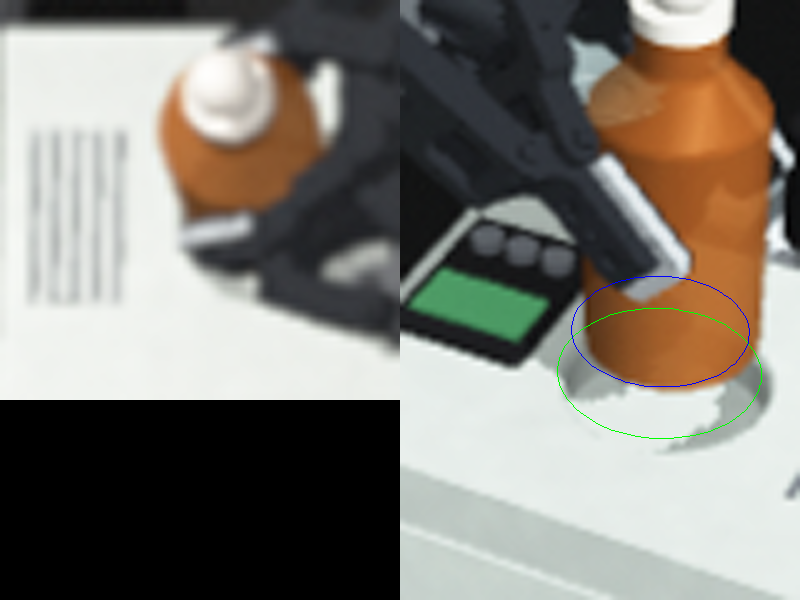

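```bash
python3 - <<'E'
from h import *
print('ball xy from top',atz('top',(214.2,103.2),.2196),'collar centre', atz('top',(229/6.667+180,95/6.667+90),.105+.1),'shoulder y',atz('top',(216.1,109.5),.105+.07))
print('scene ball?')
b=np.array([.6866,.0772,.1056])
t=np.linspace(0,2*np.pi,200)
for h,r_ in ((.078,.025),(.07,.025),(.0,.025)):
    P=np.c_[b[0]+r_*np.cos(t),b[1]+r_*np.sin(t),0*t+b[2]+h]; u=(proj('scene',P)-[240,160])*5+[400,0]; v=(proj('top',P)-[180,90])*6.667
    print(h,'scene',u.min(0).round(),u.max(0).round(),'top',v.min(0).round(),v.max(0).round())
for h in (.1,.114): print('top',(proj('top',b+[0,0,h])-[180,90])*6.667,'scene',(proj('scene',b+[0,0,h])-[240,160])*5+[400,0])
k=t; P=np.c_[.6866+.030*np.cos(k),.0772+.030*np.sin(k),0*k+.09]
v=(proj('top',P)-[170,85])*3; print('well in t1 crop',v.min(0),v.max(0))
E
```

```text
ball xy from top [0.68385838 0.07656654 0.2196    ] collar centre [0.68681076 0.07784373 0.205     ] shoulder y [0.68625348 0.07724227 0.175     ]
scene ball?
0.078 scene [571.  47.] [761. 150.] top [155.  40.] [321. 200.]
0.07 scene [571.  71.] [760. 176.] top [158.  49.] [323. 208.]
0.0 scene [572. 275.] [750. 386.] top [184. 124.] [337. 272.]
top [[230.96728721  95.06849133]] scene [[667.60487449  25.16644889]]
top [[226.19774719  78.76053608]] scene [[668.71472935 -21.72462927]]
well in t1 crop [108.64475408  71.0108088 ] [189.87765725 149.77079542]
```

```bash
python3 u.py .6875 0.0772 .086 20
```

```text
t 13.52 j [ 0.4   0.67 -0.39  1.69 -0.71  0.96  0.47] tcp [0.69   0.12   0.1201] F [-0.3 -0.5 -1.1] w 0.0483 gf 82.5
offset [-0.035, 0.0027, 0.0334] rotation [0.0003, 0.0005, 0.0006] calls>= 0.09
bottle axis now [-0.001  0.001  1.   ] base [0.6864 0.0774 0.1054]
```

Request:
jog_arm([
  {"offset": [-0.008,0.0027,0.007],"rotation": [0,0,0]},
  {"offset": [-0.016,0.0027,0.015],"rotation": [0,0,0]},
  {"offset": [-0.024,0.0027,0.023],"rotation": [0,0,0]},
  {"offset": [-0.031,0.0027,0.03],"rotation": [0,0,0]},
  {"offset": [-0.035,0.0027,0.0334],"rotation": [0,0,0]},
])

```text
t: 13.93
tool_pos: [0.6905, 0.1202, 0.0993]
orientation: [0.674, 0.627, 0.286, -0.265]
wrist_force: [-0.3, 0.4, -1.0]
width: 0.0481
gripper_force: 82.5
```

Request:
jog_arm([
  {"offset": [0,0,0],"rotation": [0,0,0]},
  {"offset": [0,0,0],"rotation": [0,0,0]},
  {"offset": [0,0,0],"rotation": [0,0,0]},
  {"offset": [0,0,0],"rotation": [0,0,0]},
  {"offset": [0,0,0],"rotation": [0,0,0]},
])

```text
t: 14.35
tool_pos: [0.691, 0.1201, 0.1006]
orientation: [0.674, 0.628, 0.286, -0.265]
wrist_force: [1.6, -0.5, -1.3]
width: 0.0484
gripper_force: 82.5
```

```bash
python3 u.py .6875 0.0772 .079 20;python3 -c "
from plant import r;print(r.observe()['ft_torque'])"
```

```text
t 14.35 j [ 0.4   0.7  -0.39  1.69 -0.71  0.94  0.49] tcp [0.691  0.1201 0.1006] F [ 1.6 -0.5 -1.3] w 0.0484 gf 82.5
offset [-0.0129, 0.0002, 0.0112] rotation [0.0, 0.0004, 0.0007] calls>= 0.03
bottle axis now [-0.001  0.001  1.   ] base [0.6875 0.0776 0.0858]
[-0.9161081   0.09629498 -0.0070852 ]
```

Request:
jog_arm([
  {"offset": [-0.003,0,0.003],"rotation": [0,0,0]},
  {"offset": [-0.006,0,0.006],"rotation": [0,0,0]},
  {"offset": [-0.009,0,0.008],"rotation": [0,0,0]},
  {"offset": [-0.0125,0,0.011],"rotation": [0,0,0]},
  {"offset": [-0.0125,0,0.011],"rotation": [0,0,0]},
])

```text
t: 14.77
tool_pos: [0.6907, 0.1197, 0.0931]
orientation: [0.674, 0.627, 0.286, -0.265]
wrist_force: [-0.4, 0.5, -1.7]
width: 0.0482
gripper_force: 82.5
```

```bash
python3 u.py .6875 0.0772 .0755 20;python3 -c "
from plant import r;print(r.observe()['ft_torque'])"
```

```text
t 14.77 j [ 0.4   0.71 -0.39  1.69 -0.71  0.93  0.5 ] tcp [0.6907 0.1197 0.0931] F [-0.4  0.5 -1.7] w 0.0482 gf 82.5
offset [-0.0051, 0.001, 0.0051] rotation [-0.0003, 0.0004, 0.0003] calls>= 0.01
bottle axis now [0.    0.001 1.   ] base [0.6871 0.0772 0.0784]
[-0.92045381  0.1046379   0.00768612]
```

Request:
jog_arm([
  {"offset": [-0.0015,0,0.0015],"rotation": [0,0,0]},
  {"offset": [-0.003,0,0.003],"rotation": [0,0,0]},
  {"offset": [-0.0045,0,0.0045],"rotation": [0,0,0]},
  {"offset": [-0.006,0,0.006],"rotation": [0,0,0]},
  {"offset": [-0.007,0,0.007],"rotation": [0,0,0]},
])

```text
t: 15.18
tool_pos: [0.6908, 0.1198, 0.0896]
orientation: [0.674, 0.628, 0.286, -0.265]
wrist_force: [-0.5, 0.1, -1.0]
width: 0.0486
gripper_force: 82.5
```

Request:
jog_arm([
  {"offset": [0,0,0],"rotation": [0,0,0]},
  {"offset": [0,0,0],"rotation": [0,0,0]},
  {"offset": [-0.001,0,0.001],"rotation": [0,0,0]},
  {"offset": [-0.0015,0,0.0015],"rotation": [0,0,0]},
  {"offset": [-0.0015,0,0.0015],"rotation": [0,0,0]},
])

```text
t: 15.6
tool_pos: [0.6909, 0.1198, 0.089]
orientation: [0.674, 0.628, 0.286, -0.265]
wrist_force: [-0.3, -1.3, 0.1]
width: 0.0486
gripper_force: 82.6
```

Request:
jog_arm([
  {"offset": [-0.001,0,0.001],"rotation": [0,0,0]},
  {"offset": [-0.002,0,0.002],"rotation": [0,0,0]},
  {"offset": [-0.002,0,0.002],"rotation": [0,0,0]},
  {"offset": [-0.002,0,0.002],"rotation": [0,0,0]},
  {"offset": [-0.002,0,0.002],"rotation": [0,0,0]},
])

```text
t: 16.02
tool_pos: [0.691, 0.12, 0.0889]
orientation: [0.674, 0.628, 0.286, -0.265]
wrist_force: [-5.7, -3.7, 13.1]
width: 0.0481
gripper_force: 83.7
```

```bash
python3 u.py .6875 0.0772 .074 20;python3 -c "
from plant import r;print(r.observe()['ft_torque'])"
```

```text
t 16.02 j [ 0.4   0.72 -0.39  1.69 -0.71  0.93  0.51] tcp [0.691  0.12   0.0889] F [-5.7 -3.7 13.1] w 0.0481 gf 83.7
offset [-0.0007, 0.0002, -0.0001] rotation [-0.0, -0.0002, 0.0009] calls>= 0.0
bottle axis now [-0.001 -0.     1.   ] base [0.6875 0.0774 0.0742]
[0.462878   0.96827349 0.78050255]
```

Request:
jog_arm([
  {"offset": [0.001,0,-0.001],"rotation": [0,0,0]},
  {"offset": [0.001,0,-0.001],"rotation": [0,0,0]},
  {"offset": [0.001,0,-0.001],"rotation": [0,0,0]},
  {"offset": [0.001,0,-0.001],"rotation": [0,0,0]},
  {"offset": [0.001,0,-0.001],"rotation": [0,0,0]},
])

```text
t: 16.43
tool_pos: [0.691, 0.1199, 0.089]
orientation: [0.674, 0.628, 0.286, -0.265]
wrist_force: [-3.3, -2.7, 8.6]
width: 0.0483
gripper_force: 83.3
```

Request:
jog_arm([
  {"offset": [0,0,0],"rotation": [0,0,0]},
  {"offset": [0,0,0],"rotation": [0,0,0]},
  {"offset": [0,0,0],"rotation": [0,0,0]},
  {"offset": [0,0,0],"rotation": [0,0,0]},
  {"offset": [0,0,0],"rotation": [0,0,0]},
], grip=1)

```text
t: 16.85
tool_pos: [0.6908, 0.1199, 0.0882]
orientation: [0.674, 0.628, 0.286, -0.265]
wrist_force: [-0.9, 0.1, 0.0]
width: 0.0854
gripper_force: 0.0
```

Request:
jog_arm([
  {"offset": [0,0,0],"rotation": [0,0,0]},
  {"offset": [0,0,0],"rotation": [0,0,0]},
  {"offset": [0,0,-0.02],"rotation": [0,0,0]},
  {"offset": [0,0,-0.05],"rotation": [0,0,0]},
  {"offset": [0,0,-0.09],"rotation": [0,0,0]},
])

```text
t: 17.27
tool_pos: [0.6885, 0.0938, 0.1138]
orientation: [0.674, 0.628, 0.286, -0.265]
wrist_force: [-0.0, -0.2, 0.6]
width: 0.0854
gripper_force: 0.0
```

```bash
python3 - <<'E'
from h import *
import cv2
from plant import r
wrist('pics/w6.png')
for n in ('top','scene'): cv2.imwrite(f'pics/{n}6.png',r.camera(n)['image'][:,:,::-1])
im=cv2.imread('pics/scene6.png').astype(int); B,G,Rr=im[...,0],im[...,1],im[...,2]
m=(Rr>100)&(G<130)&(B<80)&(Rr>B+50)
b=np.array([.6875,.0774,.074]); t=np.linspace(0,2*np.pi,200)
for row in range(170,235,6):
    c=np.where(m[row,260:320])[0]; print(row,(c.min()+260,c.max()+260,len(c)) if len(c) else None,end=' ')
for h in (0,.03,.07):
    u=proj('scene',np.c_[b[0]+.025*np.cos(t),b[1]+.025*np.sin(t),0*t+b[2]+h]); print(h,u.min(0).round(1),u.max(0).round(1))
w=(im.min(2)>190)
for row in range(140,172,4):
    c=np.where(w[row,270:320])[0]; print(row,(c.min()+270,c.max()+270) if len(c) else None,end=' ')
print(proj('scene',b+[0,0,.116]))
E
```

```text
t 17.27 j [ 0.43  0.69 -0.38  1.68 -0.7   0.99  0.5 ] tcp [0.6885 0.0938 0.1138] F [-0.  -0.2  0.6] w 0.0854 gf 0.0
170 None 176 None 182 None 188 None 194 (np.int64(284), np.int64(307), 22) 200 (np.int64(278), np.int64(311), 28) 206 (np.int64(278), np.int64(312), 28) 212 (np.int64(281), np.int64(311), 31) 218 (np.int64(281), np.int64(311), 31) 224 (np.int64(280), np.int64(310), 31) 230 (np.int64(281), np.int64(310), 30) 0 [274.2 232.4] [308.9 255.1]
0.03 [274.1 216.3] [309.7 238.5]
0.07 [274.1 193.6] [310.9 215.2]
140 None 144 None 148 None 152 None 156 None 160 (np.int64(287), np.int64(288)) 164 (np.int64(290), np.int64(291)) 168 (np.int64(293), np.int64(294)) [[293.11297375 175.57684511]]
```

Request:
jog_arm([
  {"offset": [0,0,-0.05],"rotation": [0,0,0]},
  {"offset": [0,0,-0.11],"rotation": [0,0,0]},
  {"offset": [0,0,-0.18],"rotation": [0,0,0]},
  {"offset": [0,0,-0.24],"rotation": [0,0,0]},
  {"offset": [0,0,-0.28],"rotation": [0,0,0]},
])

```text
t: 17.83
tool_pos: [0.6833, 0.0121, 0.1928]
orientation: [0.674, 0.627, 0.286, -0.264]
wrist_force: [0.4, -0.6, -0.3]
width: 0.0855
gripper_force: 0.0
```

```bash
sed -i 's/roll=0,d=.060/roll=0,d=.056/' h.py; python3 n.py .5645 0.03 .20 91.7 70 0 0 0
python3 - <<'E'
import cv2,numpy as np
from h import *
b=cv2.imread('pics/top0.png').astype(int)
print('fins+bar: rows 176..212, gray')
g=b.mean(2).astype(int)
print('left fin col198-203'); print(g[194:212,196:206].mean(1).round().tolist())
print('right fin'); print(g[194:212,239:249].mean(1).round().tolist())
print('bar left cols 206-209', g[174:188,206:209].mean(1).round().tolist(),'right 234-238',g[174:188,234:238].mean(1).round().tolist())
E
```

```text
t 17.83 j [ 0.51  0.61 -0.34  1.59 -0.65  1.18  0.47] tcp [0.6833 0.0121 0.1928] F [ 0.4 -0.6 -0.3] w 0.0855 gf 0.0
offset [-0.0316, -0.3048, 0.1289] rotation [0.0377, -0.2864, -0.0545] calls>= 0.74
fins+bar: rows 176..212, gray
left fin col198-203
[148.0, 148.0, 149.0, 150.0, 160.0, 192.0, 215.0, 213.0, 194.0, 168.0, 186.0, 195.0, 178.0, 136.0, 131.0, 147.0, 152.0, 152.0]
right fin
[110.0, 112.0, 117.0, 122.0, 143.0, 183.0, 210.0, 209.0, 194.0, 177.0, 187.0, 191.0, 172.0, 131.0, 127.0, 138.0, 141.0, 142.0]
bar left cols 206-209 [160.0, 160.0, 160.0, 160.0, 162.0, 170.0, 183.0, 179.0, 158.0, 159.0, 166.0, 167.0, 167.0, 167.0] right 234-238 [160.0, 160.0, 158.0, 154.0, 154.0, 166.0, 177.0, 158.0, 136.0, 136.0, 138.0, 138.0, 139.0, 138.0]
```

Request:
jog_arm([
  {"offset": [-0.006,-0.06,0.0],"rotation": [0.008,-0.057,-0.011]},
  {"offset": [-0.012,-0.12,0.02],"rotation": [0.015,-0.114,-0.022]},
  {"offset": [-0.018,-0.18,0.05],"rotation": [0.023,-0.171,-0.033]},
  {"offset": [-0.025,-0.24,0.09],"rotation": [0.03,-0.23,-0.044]},
  {"offset": [-0.032,-0.305,0.129],"rotation": [0.038,-0.286,-0.054]},
])

```text
t: 18.25
tool_pos: [0.563, 0.051, 0.1462]
orientation: [0.686, 0.707, 0.12, -0.124]
wrist_force: [0.9, 0.9, -0.6]
width: 0.085
gripper_force: 0.0
```

```bash
python3 n.py .5645 0.0733 .16 91.7 90 0 0 0
python3 - <<'E'
from h import *
print('bar L/R',atz('top',(207,180.25),.04),atz('top',(235.5,179.9),.04)); print('fin',atz('top',(200.5,199.8),.052),atz('top',(243.7,199.8),.052))
E
```

```text
t 18.25 j [ 0.24  0.35 -0.27  1.9  -0.32  0.94  0.21] tcp [0.563  0.051  0.1462] F [ 0.9  0.9 -0.6] w 0.085 gf 0.0
offset [0.0165, 0.0053, 0.1182] rotation [0.0003, -0.2207, 0.001] calls>= 0.55
bar L/R [0.56253945 0.10596875 0.04      ] [0.56517783 0.04063913 0.04      ]
fin [0.51564637 0.11722521 0.052     ] [0.51833756 0.01994134 0.052     ]
```

Request:
jog_arm([
  {"offset": [0,0.001,0],"rotation": [0,-0.055,0]},
  {"offset": [0,0.002,0.02],"rotation": [0,-0.11,0]},
  {"offset": [0.005,0.004,0.05],"rotation": [0,-0.165,0]},
  {"offset": [0.01,0.005,0.08],"rotation": [0,-0.22,0]},
  {"offset": [0.0165,0.005,0.1],"rotation": [0,-0.22,0]},
], grip=0.4, newtons=60)

```text
t: 18.67
tool_pos: [0.5642, 0.0764, 0.1103]
orientation: [0.693, 0.721, 0.0, -0.001]
wrist_force: [-0.4, 1.1, 0.8]
width: 0.06
gripper_force: 0.0
```

Request:
jog_arm([
  {"offset": [0,0,0],"rotation": [0,0,0]},
  {"offset": [0,0,0],"rotation": [0,0,0]},
  {"offset": [0,0,0],"rotation": [0,0,0]},
  {"offset": [0,0,0],"rotation": [0,0,0]},
  {"offset": [0,0,0],"rotation": [0,0,0]},
])

```text
t: 19.08
tool_pos: [0.5651, 0.0694, 0.111]
orientation: [0.697, 0.717, 0.001, -0.002]
wrist_force: [-1.4, -0.2, 0.5]
width: 0.0599
gripper_force: 0.0
```

```bash
python3 n.py .5637 0.0733 .085 91.7 90 0 0 0
python3 - <<'E'
from h import *
import cv2,pickle
wrist('pics/w7.png'); pr,az=wmod('pics/w7.png')
im=cv2.imread('pics/w7.png'); g=im.mean(2)
print('pred knob top',pr([.5637,.0733,.104]),'fins',pr([[.5156,.1172,.052],[.5183,.0199,.052]]),'bottle top',pr([.6875,.0774,.2]))
# dark knob blob
m=(g<25).astype(np.uint8); u=pr([.5637,.0733,.104])[0].astype(int); print('gray at pred knob',g[u[1]-3:u[1]+4:3,u[0]-40:u[0]+41:8].round())
for f in ([.5156,.1172,.052],[.5183,.0199,.052]):
    u=pr(f)[0].round().astype(int); print(f,u)
    if 20<u[0]<490 and 15<u[1]<365: print(g[u[1]-12:u[1]+13:3,u[0]-24:u[0]+25:4].round().astype(int))
E
```

```text
t 19.08 j [-0.08  0.36 -0.18  1.92  0.08  0.88 -0.27] tcp [0.5651 0.0694 0.111 ] F [-1.4 -0.2  0.5] w 0.0599 gf 0.0
offset [0.0088, -0.0029, 0.2052] rotation [-0.0009, -0.0034, -0.001] calls>= 0.39
t 19.08 j [-0.08  0.36 -0.18  1.92  0.08  0.88 -0.27] tcp [0.5651 0.0694 0.111 ] F [-1.4 -0.2  0.5] w 0.0599 gf 0.0
pred knob top [[250.48437916 214.36264482]] fins [[185.65141328 132.22840479]
 [191.982389   256.31855208]] bottle top [[646.3023131  307.90547884]]
gray at pred knob [[207. 208. 186.  48.  53.  55.  47.  46. 213. 111. 117.]
 [243. 244. 249.  53.  51.  51.  53.  48. 248. 189. 194.]
 [242. 243. 196.  49.  54.  52.  45.  49. 245. 236. 192.]]
[0.5156, 0.1172, 0.052] [186 132]
[[155 156 153 159 248 246 145 249 244 162 161 160 158]
 [154 158 155 159 250 245 140 240 244 187 159 157 157]
 [161 159 156 148 240 246 144 241 245 187 157 161 159]
 [159 161 161 117 201 244 147 230 244 216 160 157 161]
 [160 157 158 157 196 245 145 229 245 213 160 161 160]
 [157 157 158 144 114 164 119 124 118 163 157 157 161]
 [161 157 159 150 119 121 119 126 121 162 159 161 160]
 [159 157 155 157 121 117 123 122 120 162 160 162 162]
 [159 159 157 161 121 124 117 144 120 161 157 158 163]]
[0.5183, 0.0199, 0.052] [192 256]
[[166 165  91  48  42 211 143 237 243 143 145 122 116]
 [166 166  53  49  43 247 146 229 244 146 121 120 121]
 [165 148  45  39  44 247 144 248 254  54  40  43  41]
 [168  43  43  42  47 251 140  36  44  39  42  39  37]
 [159  50  39  40  42 251 147  35  39  39  36  39  40]
 [ 68  41  41  38  41 252  94  39  33  39  31  37  35]
 [ 47  35  38  39  43  56  27  34  35  38  31  34  31]
 [ 40  42  41  36  42  37  38  37  37  34  30  34  33]
 [ 36  34  36  38  36  37  30  41  34  35  33  37  33]]
```

Request:
jog_arm([
  {"offset": [0.009,-0.003,0],"rotation": [0,-0.003,0]},
  {"offset": [0.009,-0.003,0.03],"rotation": [0,-0.003,0]},
  {"offset": [0.009,-0.003,0.07],"rotation": [0,-0.003,0]},
  {"offset": [0.009,-0.003,0.11],"rotation": [0,-0.003,0]},
  {"offset": [0.009,-0.003,0.14],"rotation": [0,-0.003,0]},
])

```text
t: 19.55
tool_pos: [0.5627, 0.0746, 0.053]
orientation: [0.696, 0.718, -0.001, -0.001]
wrist_force: [-0.5, 0.1, 0.3]
width: 0.0599
gripper_force: 0.0
```

Request:
jog_arm([
  {"offset": [0,0,0.01],"rotation": [0,0,0]},
  {"offset": [0,0,0.025],"rotation": [0,0,0]},
  {"offset": [0,0,0.045],"rotation": [0,0,0]},
  {"offset": [0,0,0.06],"rotation": [0,0,0]},
  {"offset": [0,0,0.06],"rotation": [0,0,0]},
])

```text
t: 19.97
tool_pos: [0.5628, 0.0746, 0.0297]
orientation: [0.696, 0.718, -0.001, -0.001]
wrist_force: [-0.4, 0.0, -0.2]
width: 0.0593
gripper_force: 0.0
```

```bash
python3 n.py .5637 0.0733 .085 91.7 90 0 0 0
python3 - <<'E'
from h import *
import cv2
wrist('pics/w8.png'); pr,az=wmod('pics/w8.png'); p,q=now(0)
g=cv2.imread('pics/w8.png').mean(2)
u=pr([.5637,.0733,.104])[0].round().astype(int); print('knob pred',u); print(g[u[1]-40:u[1]+60:12,u[0]-128:u[0]+129:8].round().astype(int))
E
```

```text
t 19.97 j [-0.11  0.46 -0.17  1.97  0.11  0.72 -0.32] tcp [0.5628 0.0746 0.0297] F [-0.4  0.  -0.2] w 0.0593 gf 0.0
offset [-0.0032, 0.0021, 0.0018] rotation [-0.0019, -0.0001, 0.0005] calls>= 0.01
t 19.97 j [-0.11  0.46 -0.17  1.97  0.11  0.72 -0.32] tcp [0.5628 0.0746 0.0297] F [-0.4  0.  -0.2] w 0.0593 gf 0.0
knob pred [255 299]
[[209 211 191  57 166 151  46  48 213 212 211 214 123  45  46  45  45  45
   41  42 208 117 123 123  44  43 112 163  55  87 120 125 122]
 [244 144  55 163 169  41  46  52 243 243 244 195 195  42  51  45  41  42
   47  38 175 243 191 189  41  39  41 169 166  52  67 127 117]
 [ 54  57  51  50 223  42  41  38 114 112 119 117 105  48  47  41  41  43
   33  42  46 114 118 113  40  37  41 161  48  52  58  57  56]
 [ 46  46  51  49  41  35  38 245 157 113 117 118  58  41  44  42  41  38
   38  39  39 111 112 110 113  34  31  43  45  49  48  50  50]
 [ 42  49  53  48  48  49  26 244  27  35  31  32  19  38  37  38  35  33
   33  32  39  33  31 101  97  32  51  48  49  44  38  43  47]
 [ 44  47  44  43  44  47  48  25  24  30  26  19  23  27  31  33  28  28
   32  27  31  26  30 101  99  99  45  45  50  44  48  46  49]
 [ 44  48  43  43  47  47  51  21  27  10  18  27  31  26  21  19  30  30
   20  19  25  24  20 100  97  43  46  44  49  45  47  50  43]
 [ 44  36  44  46  44  43  42  19  47  46  46  45  42  44  46  45  46  44
   44  41  42  44  47  28  24  47  45  41  48  48  46  43  51]
 [ 46  45  45  47  44  39  42  41  43  47  48  47  45  42  47  46  45  49
   47  44  42  47  42  31  40  46  46  43  44  39  44  50 112]]
```

Request:
jog_arm([
  {"offset": [-0.003,0.002,0],"rotation": [0,0,0]},
  {"offset": [-0.003,0.002,0],"rotation": [0,0,0]},
  {"offset": [-0.003,0.002,0],"rotation": [0,0,0]},
  {"offset": [-0.003,0.002,0],"rotation": [0,0,0]},
  {"offset": [-0.003,0.002,0],"rotation": [0,0,0]},
], grip=-1, newtons=60)

```text
t: 20.43
tool_pos: [0.5651, 0.0734, 0.0314]
orientation: [0.696, 0.718, 0.0, -0.0]
wrist_force: [2.9, -1.0, 3.7]
width: 0.0247
gripper_force: 58.9
```

Request:
jog_arm([
  {"offset": [0,0,0],"rotation": [0,0,0]},
  {"offset": [0,0,0],"rotation": [0,0,0]},
  {"offset": [0,0,0],"rotation": [0,0,0]},
  {"offset": [0,0,0],"rotation": [0,0,0]},
  {"offset": [0,0,0],"rotation": [0,0,0]},
])

```text
t: 20.85
tool_pos: [0.5651, 0.0734, 0.0314]
orientation: [0.696, 0.718, 0.0, -0.0]
wrist_force: [4.6, -0.6, 6.5]
width: 0.0248
gripper_force: 58.9
```

```bash
python3 n.py .517 0.0719 .085 91.7 90 0 0 0
```

```text
t 20.85 j [-0.11  0.46 -0.17  1.97  0.11  0.72 -0.31] tcp [0.5651 0.0734 0.0314] F [ 4.6 -0.6  6.5] w 0.0248 gf 58.9
offset [-0.0002, -0.1203, 0.006] rotation [-0.0, -0.0003, 0.0004] calls>= 0.23
```

Request:
jog_arm([
  {"offset": [0,-0.02,0],"rotation": [0,0,0]},
  {"offset": [0,-0.045,0],"rotation": [0,0,0]},
  {"offset": [0,-0.075,0],"rotation": [0,0,0]},
  {"offset": [0,-0.1,0],"rotation": [0,0,0]},
  {"offset": [0,-0.118,0],"rotation": [0,0,0]},
])

```text
t: 21.27
tool_pos: [0.5176, 0.072, 0.0314]
orientation: [0.696, 0.718, 0.0, -0.0]
wrist_force: [9.0, -1.0, -1.2]
width: 0.0244
gripper_force: 59.5
```

Request:
jog_arm([
  {"offset": [0,0,0],"rotation": [0,0,0]},
  {"offset": [0,0,0],"rotation": [0,0,0]},
  {"offset": [0,0,0],"rotation": [0,0,0]},
  {"offset": [0,0,0],"rotation": [0,0,0]},
  {"offset": [0,0,0],"rotation": [0,0,0]},
])

```text
t: 21.68
tool_pos: [0.5184, 0.072, 0.0314]
orientation: [0.696, 0.718, 0.0, -0.0]
wrist_force: [6.8, -2.5, 2.4]
width: 0.0249
gripper_force: 59.5
```

```bash
python3 n.py .517 0.0719 .085 91.7 90 0 0 0
python3 - <<'E'
from h import *
import cv2
from plant import r
wrist('pics/w9.png'); pr,az=wmod('pics/w9.png'); g=cv2.imread('pics/w9.png').mean(2)
for nm,pts in {'finL':[.5156,.1172,.052],'barL':[.5161,.105,.04],'knob':[.517,.0719,.104]}.items():
    u=pr(pts)[0].round().astype(int); print(nm,u)
    if 24<u[0]<488 and 12<u[1]<370: print(g[max(0,u[1]-16):u[1]+17:4,u[0]-36:u[0]+37:3].round().astype(int))
cv2.imwrite('pics/scene9.png',r.camera('scene')['image'][:,:,::-1]); cv2.imwrite('pics/top9.png',r.camera('top')['image'][:,:,::-1])
# bottle check: differences vs just after release
a=cv2.imread('pics/scene9.png').astype(int); m=(a[...,2]>100)&(a[...,1]<130)&(a[...,0]<80)&(a[...,2]>a[...,0]+50)
print([(row,(lambda c:(c.min()+250,c.max()+250) if len(c) else None)(np.where(m[row,250:330])[0])) for row in range(194,236,8)])
E
```

```text
t 21.68 j [-0.11  0.4  -0.18  2.07  0.11  0.67 -0.33] tcp [0.5184 0.072  0.0314] F [ 6.8 -2.5  2.4] w 0.0249 gf 59.5
offset [-0.0001, -0.0034, 0.006] rotation [0.0004, -0.0004, 0.0003] calls>= 0.01
t 21.68 j [-0.11  0.4  -0.18  2.07  0.11  0.67 -0.33] tcp [0.5184 0.072  0.0314] F [ 6.8 -2.5  2.4] w 0.0249 gf 59.5
finL [250 151]
[[211 211 212 212 164 159 255 255 255 254 255 254 255 255 255 255 211 213
  211 212 209 212 211 211 209]
 [213 214 210 202 163 161 255 255 240 252 255 254 255 255 255 255 212 213
  214 211 212 216 211 213 211]
 [212 212 213 158 164 157 255 244 241 252 255 254 255 255 255 255 211 211
  215 212 211 214 216 215 213]
 [212 211 211 158 161 161 242 242 241 252 255 255 255 255 255 255 212 211
  212 212 214 211 211 213 212]
 [211 211 210 214 161 162 235 235 234 252 255 255 255 255 255 255 212 214
  212 212 213 216 213 214 213]
 [210 209 214 202 160 164 165 165 162 188 225 212 172 166 216 214 214 212
  213 214 216 213 212 211 214]
 [212 211 211 213 160 164 166 165 165 168 168 185 216 219 214 214 216 213
  214 213 215 213 215 216 212]
 [212 210 212 214 165 167 165 167 1
[... 1407 characters left out ...]
0 53 46 53 46 47 46 52 50 47 51 50 48 47 45 50 43 42 41 45
  64]
 [76 69 50 44 46 47 48 49 48 48 45 49 44 46 51 48 49 48 50 51 42 42 43 44
  59]
 [72 67 48 47 46 52 48 47 49 45 42 46 47 45 45 45 43 49 47 44 48 38 38 41
  60]
 [65 67 39 46 45 45 49 49 46 46 44 47 44 39 45 46 46 46 46 42 33 36 37 40
  59]
 [67 72 32 34 46 43 45 45 37 50 47 40 46 48 43 49 48 47 43 39 38 40 30 44
  58]
 [62 69 32 33 40 41 46 41 45 46 44 40 46 48 45 46 45 42 36 39 40 32 30 38
  54]]
[(194, (np.int64(285), np.int64(307))), (202, (np.int64(277), np.int64(312))), (210, (np.int64(281), np.int64(311))), (218, (np.int64(280), np.int64(311))), (226, (np.int64(280), np.int64(310))), (234, (np.int64(280), np.int64(310)))]
```

```bash
python3 - <<'E'
from h import *
import cv2
pr,az=wmod('pics/w9.png'); 
print('bar',az((251.5,166),.04)); 
for z in (.022,.03,.052): print('foot/fin',z,az((245.8,147),z))
im=cv2.imread('pics/w9.png')
for row in (100,115,125,135,145,150,155): print(row,im[row,222:268:2].min(1).tolist())
p7,a7=wmod('pics/w7.png'); print('w7 fin',a7((186,125),.052),a7((192,250),.052))
i7=cv2.imread('pics/w7.png'); print(i7[123,170:206].min(1).tolist(),i7[250,178:206].min(1).tolist())
E
```

```text
bar [0.51660192 0.10791785 0.04      ]
foot/fin 0.022 [0.51312365 0.11576797 0.022     ]
foot/fin 0.03 [0.51322015 0.11667651 0.03      ]
foot/fin 0.052 [0.51348555 0.11917499 0.052     ]
100 [53, 55, 56, 53, 56, 54, 59, 58, 56, 54, 52, 57, 57, 61, 60, 58, 58, 60, 53, 54, 55, 58, 56]
115 [66, 62, 63, 66, 66, 69, 68, 66, 66, 71, 70, 69, 71, 63, 67, 69, 66, 66, 66, 69, 64, 68, 64]
125 [198, 199, 199, 204, 248, 255, 255, 255, 255, 255, 248, 242, 243, 253, 255, 255, 255, 255, 255, 242, 200, 201, 199]
135 [202, 192, 158, 156, 223, 255, 255, 255, 254, 240, 255, 255, 255, 251, 255, 255, 255, 255, 255, 242, 202, 198, 199]
145 [189, 155, 157, 157, 200, 240, 239, 237, 237, 238, 255, 255, 255, 253, 255, 255, 255, 255, 255, 223, 201, 201, 207]
150 [206, 185, 155, 157, 180, 243, 241, 239, 240, 238, 255, 255, 255, 254, 255, 255, 255, 255, 255, 222, 204, 203, 202]
155 [206, 153, 152, 156, 160, 159, 157, 160, 155, 154, 226, 225, 225, 159, 164, 160, 158, 208, 205, 206, 205, 205, 207]
w7 fin [0.51597291 0.12230827 0.052     ] [0.51841841 0.02535969 0.052     ]
[147, 153, 151, 152, 151, 143, 105, 183, 246, 242, 240, 241, 242, 235, 179, 143, 137, 140, 135, 178, 236, 241, 240, 241, 241, 242, 244, 235, 182, 146, 152, 151, 152, 147, 152, 150] [40, 44, 37, 39, 41, 43, 42, 36, 119, 220, 243, 242, 230, 155, 140, 142, 138, 184, 243, 254, 253, 252, 252, 253, 255, 231, 51, 31]
```

Request:
jog_arm([
  {"offset": [0,-0.002,0],"rotation": [0,0,0]},
  {"offset": [0,-0.004,0],"rotation": [0,0,0]},
  {"offset": [0,-0.006,0],"rotation": [0,0,0]},
  {"offset": [0,-0.006,0],"rotation": [0,0,0]},
  {"offset": [0,-0.006,0],"rotation": [0,0,0]},
])

```text
t: 22.25
tool_pos: [0.516, 0.0719, 0.0314]
orientation: [0.696, 0.718, 0.0, -0.0]
wrist_force: [7.2, -2.0, 0.9]
width: 0.0248
gripper_force: 59.4
```

```bash
python3 - <<'E'
from h import *
import cv2
wrist('pics/w10.png'); pr,az=wmod('pics/w10.png'); im=cv2.imread('pics/w10.png')
for row in (135,145,150,155,157,159,161,163,165,167,170): print(row,im[row,228:276:2].min(1).tolist())
# right-hand fin/bar
u=pr([[.5145,.0195,.052],[.5166,.034,.04]]); print(u)
E
```

```text
t 22.25 j [-0.11  0.4  -0.18  2.08  0.11  0.67 -0.33] tcp [0.516  0.0719 0.0314] F [ 7.2 -2.   0.9] w 0.0248 gf 59.4
135 [209, 157, 157, 200, 255, 255, 255, 254, 237, 253, 255, 255, 255, 255, 255, 255, 255, 255, 251, 203, 200, 201, 202, 203]
145 [159, 159, 158, 173, 255, 239, 238, 238, 238, 252, 255, 255, 255, 255, 255, 255, 255, 255, 251, 206, 202, 206, 207, 200]
150 [189, 157, 161, 166, 242, 242, 241, 240, 240, 253, 255, 255, 255, 255, 255, 255, 255, 255, 242, 205, 205, 205, 205, 206]
155 [155, 159, 160, 159, 160, 163, 159, 158, 163, 192, 224, 225, 210, 164, 162, 161, 210, 203, 206, 204, 206, 207, 202, 208]
157 [152, 158, 158, 158, 159, 158, 159, 164, 161, 162, 162, 163, 158, 162, 159, 178, 207, 206, 208, 210, 208, 210, 205, 204]
159 [207, 159, 159, 160, 162, 159, 162, 161, 162, 160, 167, 163, 220, 215, 160, 180, 207, 206, 207, 207, 208, 204, 206, 209]
161 [206, 157, 163, 165, 162, 159, 159, 163, 163, 158, 237, 241, 240, 238, 154, 212, 207, 209, 205, 207, 205, 204, 208, 208]
163 [192, 158, 162, 163, 160, 160, 160, 161, 164, 161, 235, 239, 241, 239, 156, 211, 206, 208, 204, 209, 208, 208, 207, 205]
165 [195, 161, 162, 158, 160, 162, 163, 163, 160, 205, 238, 239, 240, 240, 206, 208, 210, 208, 207, 207, 204, 208, 209, 208]
167 [159, 159, 161, 162, 160, 166, 166, 162, 157, 209, 238, 240, 239, 240, 209, 208, 207, 209, 207, 205, 206, 208, 205, 206]
170 [164, 166, 166, 167, 163, 162, 193, 234, 231, 231, 234, 239, 238, 240, 228, 231, 231, 230, 230, 227, 230, 231, 229, 231]
[[247.32875619 324.8800729 ]
 [251.767062   290.50397675]]
```

Request:
jog_arm([
  {"offset": [0,-0.001,0],"rotation": [0,0,0]},
  {"offset": [0,-0.002,0],"rotation": [0,0,0]},
  {"offset": [0,-0.002,0],"rotation": [0,0,0]},
  {"offset": [0,-0.002,0],"rotation": [0,0,0]},
  {"offset": [0,-0.002,0],"rotation": [0,0,0]},
])

```text
t: 22.72
tool_pos: [0.5152, 0.0719, 0.0314]
orientation: [0.696, 0.718, 0.0, 0.0]
wrist_force: [7.6, -2.8, 2.4]
width: 0.0246
gripper_force: 59.4
```

Request:
jog_arm([
  {"offset": [0,0,0],"rotation": [0,0,0]},
  {"offset": [0,0,0],"rotation": [0,0,0]},
  {"offset": [0,0,0],"rotation": [0,0,0]},
  {"offset": [0,0,0],"rotation": [0,0,0]},
  {"offset": [0,0,0],"rotation": [0,0,0]},
])

```text
t: 23.13
tool_pos: [0.5152, 0.0719, 0.0314]
orientation: [0.696, 0.718, 0.0, -0.0]
wrist_force: [8.1, -2.3, 1.9]
width: 0.0245
gripper_force: 59.4
```

```bash
python3 -c "
from plant import r; print(r.hand_in())"
```

```text
the job is handed in; nothing more can be done
None
```

I handed the job in at about 23 s. `hand_in()` returned no verdict, so these are my own readings: the bottle was turned to about 2.2–2.27 rad (estimated from the gripper's pose), is released and upright in the well by the scene camera, and the slide is still gripped at about 59 N with its pointer within about 1 mm of the mark fins.

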